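Stack a power module on its clip base

TASK

Build the power module up on the clip base, bottom to top: first the flat metal plate, then the circuit board with its components up, then the open black frame round the components, and last the finned heat sink, fins up, pressed down until both sprung clips snap over its end flanges. Each layer goes squarely between the base's posts, its long side along the base's long side. Leave the small white relay and the loupe standing where they are.

Things in the scene. Friction and masses are not known exactly. Their poses are not given: they have to be found in the camera images.
- clip_base: Fixed black plate 120x84x8 mm, origin centre of underside, x lengthwise, z up. Layers lie on its top (z 8 mm). 4 tall tapered posts (x+-28, y+-32.5, top z 60) leave 55 mm across y, 4 low ones (x+-39.5, y+-16, top z 38) 71 mm along x; long sides open to fingers for |x|<22. Sprung clips at both short ends: hooks 76 mm apart, undersides z 47, sloped lead-in faces flaring outward to x+-53, z 70.
- flat_plate: Flat solid aluminium plate, 66 x 50 x 10 mm, four small dark spots on top. Seated: underside 8 mm above the base origin. Origin: centre of underside; x lengthwise, z up. Grip across the 50 mm width (y). Half a turn about z is equally right.
- board: Circuit board in a black carrier: carrier 66 x 50 x 8 mm, dark green board on top with components in the middle 42 x 24 mm that rise to 16 mm above the underside. Seated: underside 18 mm above the base origin. Origin: centre of underside; x lengthwise, z up. Grip across the 50 mm width (y). Half a turn about z is equally right.
- spacer_frame: Open rectangular black plastic frame, 66 x 50 mm outside, 55 x 36 mm opening, 16 mm high; it goes round the board's components and rests on the carrier. Seated: underside 26 mm above the base origin. Origin: centre of underside; x lengthwise, z up. Grip across the 50 mm width (y). Half a turn about z is equally right.
- heat_sink: Aluminium heat sink: foot 84x50x4 mm, on its middle fins 60x50 mm, 22 mm high in all; the bare foot ends are the flanges. Laid in, it rests on the clips' slopes some 14 mm too high; up to about 15 N on the middle of the fins drives it home (underside 42 mm above the base origin). Origin: centre of underside; x lengthwise, z up. Grip across the 50 mm width (y). Half a turn about z is equally right.
- clip_front (a joint): Sprung clip at the -x end of the clip base, hinged at its foot. Reads 0 when upright (closed) and grows in rad as the clip is pushed outward, to 0.3 at most; its spring drives it back to 0.
- clip_back (a joint): Sprung clip at the +x end of the clip base, hinged at its foot. Reads 0 when upright (closed) and grows in rad as the clip is pushed outward, to 0.3 at most; its spring drives it back to 0.
- relay_0: Loose bystander: small white relay module with an amber top, 35 x 28 x 26 mm. Origin: centre of its underside. To be left alone.
- loupe: Loose bystander: round black stand loupe, 41 mm across, 34 mm high. Origin: centre of its underside. To be left alone.

How it is judged:
By the outcome, as a careful person would: the job done as asked, in the order asked, and still so for the second after the job is handed in, with the robot touching nothing.
It also fails if it takes over 125 s, if anything falls off the work surface, if the arm or the gripper's body presses on something with over 40 N, if the wrist force passes 120 N, or if a joint passes its speed limit or range.

ROBOT

A 6-joint arm with a two-finger parallel gripper is mounted at the origin on a cart in front of the work surface, level with it; the furniture and walls round the work are solid. World frame = base frame: x ahead of the robot, y to its left, z up, the work surface at z = 0. Lengths are in m, angles in rad, forces in N, time in s.
With the tool pointing down it reaches from about 0.425 to 0.95 m from the base axis. Payload 3.5 kg.
Tool frame: the origin (TCP) lies on the centre line of the jaws, within the pads' length; the fingertips stand 8 mm ahead of it and the grasp point (between the pads) lies 11 mm behind it; z points along the fingers, y is the direction in which the jaws open and shut (so a half turn about z gives the same grasp; the last joint's range is limited). The gripper opens to 85 mm and grips with 20 to 120 N. Pads are 22 mm wide; open, the fingers measure 114 mm over their backs; the gripper's body (76 mm by 85 mm) begins 54 mm behind the grasp point. The pads swing forward as they close: fully open they stand 13 mm farther back than shut.
Start: joints at [0.998, 0.286, 1.577, -0, 1.279, -0.15], TCP at [0.277, 0.616, 0.201] pointing down, gripper open.
Joint ranges: [-2.77, 2.77], [-0.9, 2.22], [0.21, 2.48], [-1.53, 4.67], [0.24, 2.81], [-2.84, 2.84]. Speed limits (rad/s): [2.79, 2.79, 3.14, 3.14, 3.14, 3.14].

INTERFACE

Orientations are given as a unit quaternion [w, x, y, z].
In Python, from workcell import * gives the robot as it stands.
- The arm moves only by the shell command python3 -m creep 'ROWS' [FORCE]. ROWS is JSON, a list of rows, each a list of 5 numbers: the shift along the tool's x, y, z in mm, then the turn about the tool's z in rad, then the opening, from -1 (shut) to 1 (fully open), so that 0 is half open. In form: [[x, y, z, roll, fingers], ...]. A call has 1 to 20 rows; each row shifts and turns the pose as measured when the row begins, along the tool's axes as they then stand; what a row does not reach is not made up. A row lasts 1/12 s, in which the tool goes at most 41.7 mm and 7.16 degrees, less where a joint would pass 70% of its speed; a pose out of reach is approached as far as the arm can. A call is refused whole if a number of a shift passes 41.7 or a number of a turn 0.125, either way. A call with a gripper value outside its range is refused whole. The fingers move at their own pace and stop on an object; FORCE is the grip in N (left out, the last holds). Time passes only in rows, so rows that do not move let the fingers close. It gives the time, the measured TCP pose, the force and the opening at its end, in the units of the state.
- state(): the state, without advancing time (a new reading comes with each control period).
- snapshot(name): name is "scene" or "top" or "wrist"; returns a dict with "frame" (420x560x3 uint8, red, green, blue), "z_map" (420x560 float32, m along the optical axis (not along the pixel's ray), 0 where there is no reading), "fov_y" (degrees; the focal length in pixels is half the picture's height over the tangent of half this angle, whatever the lens; pixels are square), "cx", "cy" (the principal point, pixels), "rvec" (rotation vector, rad) and "tvec" (3), from world to camera coordinates, as OpenCV has them; the wrist camera has in their place "hand_eye" (4x4, takes a point from camera to tool coordinates, whose origin is the TCP and whose axes are the flange's). Camera axes: x right, y down, z forward; pixel columns grow to the right and rows downward; lengths in m; the calibration is good to about 2 mm. A picture is of the moment at which its call begins: read the wrist's pose just before it.
- finish_job(): hands the job in, once; it reports no verdict.
The state is a dict: "t": time; "q": joint angles; "qvel": joint speeds; "effort": joint torques, N m; "tool_pos": TCP position; "tool_rot": TCP orientation; "contact_force": force on the tool from outside, world axes, zero at the start; "wrist_torque": the same for the moment, N m; "opening": finger opening in m.
Only numpy, scipy, OpenCV 4.12 (cv2) and the standard library are available. Lean on these libraries where they do the work, as an engineer would, in place of code of your own. Each camera call takes 0.05 s, during which the arm holds its last target. There are 200 camera calls.

## Working session

There is one attempt and no reset: what is moved stays moved. The work goes in short steps, Python scripts to look and compute and a shell command to move; the robot and the scene stay as the last step left them, time stands still between calls to the robot, and variables do not carry over. Pictures are saved under pics/ and viewed, about 12 in all and at most 16, crops included, and the job is handed in when it is done.

```bash
mkdir -p pics; cat > h.py <<'E'
from workcell import *
import numpy as np, cv2
from scipy.spatial.transform import Rotation as R
def snap(n):
    s=state(); d=snapshot(n)
    f=210/np.tan(np.radians(d["fov_y"])/2)
    if n=="wrist":
        q=s["tool_rot"]; T=np.eye(4); T[:3,:3]=R.from_quat([q[1],q[2],q[3],q[0]]).as_matrix(); T[:3,3]=s["tool_pos"]
        M=T@np.array(d["hand_eye"]); Rc,o=M[:3,:3],M[:3,3]
    else:
        Rw=R.from_rotvec(np.ravel(d["rvec"])).as_matrix(); Rc=Rw.T; o=-Rc@np.ravel(d["tvec"])
    d.update(f=f,Rc=Rc,o=o); return d
def pts(d):
    v,u=np.mgrid[0:420,0:560]; z=d["z_map"]
    c=np.stack([(u-d["cx"])/d["f"]*z,(v-d["cy"])/d["f"]*z,z],-1)
    P=c@d["Rc"].T+d["o"]; P[z<=0]=np.nan; return P
def save(d,n,crop=None):
    im=d["frame"][:,:,::-1]
    if crop: im=im[crop[1]:crop[3],crop[0]:crop[2]]
    k=min(800/im.shape[1],600/im.shape[0]); cv2.imwrite(f"pics/{n}.png",cv2.resize(im,None,fx=k,fy=k))
E
python3 - <<'E'
from h import *
s=state(); print(s)
a=snap("top"); b=snap("scene")
print(a["o"],b["o"],a["f"])
im=np.vstack([a["frame"],b["frame"]])
cv2.imwrite("pics/a.png",a["frame"][:,:,::-1]);cv2.imwrite("pics/b.png",b["frame"][:,:,::-1])
np.save("top.npy",pts(a))
E
```

```text
{'t': 0.0, 'q': array([ 9.97991245e-01,  2.87227099e-01,  1.57814296e+00, -2.26263342e-05,
        1.27858892e+00, -1.49991857e-01]), 'qvel': array([ 0.00113931,  0.00134801, -0.0009255 ,  0.00064092, -0.00082348,
        0.00051003]), 'effort': array([-4.11938781e-04, -4.05994749e+01, -2.92621171e+01, -1.70133453e-04,
        5.81205270e-03,  9.37313928e-06]), 'tool_pos': array([0.27655481, 0.61496565, 0.19992472]), 'tool_rot': array([-4.08215902e-04,  2.09832058e-01,  9.77736727e-01, -1.11056400e-03]), 'contact_force': array([ 1.11279521, -0.1666284 , -0.17031795]), 'wrist_torque': array([ 0.01930955, -0.00968753,  0.03343739]), 'opening': 0.08553505384438151}
[0.35191145 0.04948732 1.05659807] [-0.09582702  0.35118907  0.5377057 ] 457.65918495766385
```

View pics/a.png

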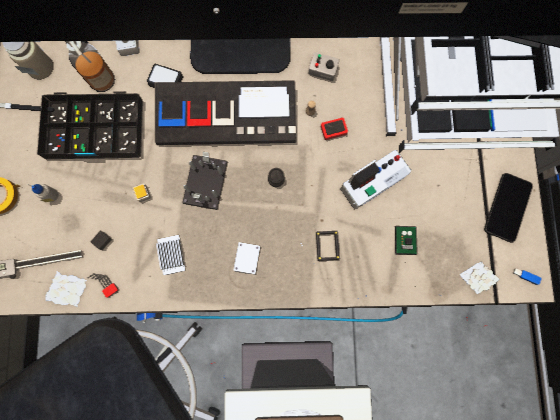

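View pics/b.png

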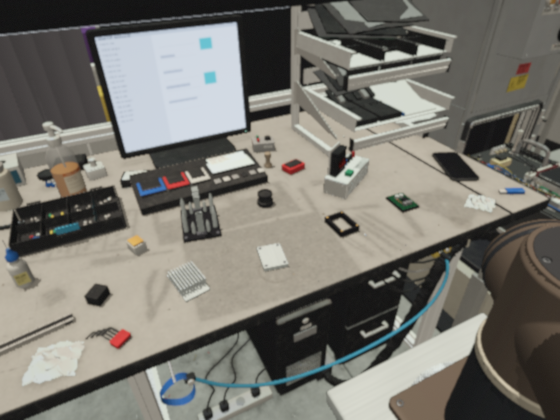

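The top view shows the base at (205,182), heat sink at (171,254), plate at (247,258), frame at (328,246), board at (405,240), relay at (141,192) and loupe at (277,177).

```bash
python3 - <<'E'
from h import *
a=snap("top"); P=pts(a)
for n,(u,v,r) in dict(base=(205,182,36),sink=(171,254,27),plate=(247,258,24),frame=(328,246,24),board=(405,240,24),relay=(141,192,14),loupe=(277,177,14)).items():
    Q=P[v-r:v+r,u-r:u+r].reshape(-1,3); z=Q[:,2]; t=np.nanmedian(z[z<.006]) 
    m=Q[z>0.005]
    (c,w,ang)=cv2.minAreaRect((m[:,:2]*1000).astype(np.float32))
    print(n,'table',t,'zpct',np.nanpercentile(m[:,2],[5,50,95,100]).round(4),'c',np.round(c,1),np.round(w,1),round(ang,1),len(m))
# axes
print(P[258,247],P[182,205],P[258,300])
save(a,"c",(140,140,300,280))
E
```

```text
base table -0.00044084926341214636 zpct [0.0055 0.0082 0.0549 0.073 ] c [617.1 197.9] [158.4 123.5] 82.6 1649
sink table -7.869140172411804e-05 zpct [0.0057 0.0176 0.0239 0.0274] c [444.4 293.4] [87.4 74.8] 11.1 653
plate table -0.0004109310811937217 zpct [0.0066 0.0094 0.0126 0.0162] c [429.8 110.1] [50.2 80.9] 79.1 632
frame table -0.0006754236426551596 zpct [0.0077 0.0144 0.0181 0.02  ] c [475.8 -71.8] [104.8  61.8] 16.7 297
board table -0.0005941264738424934 zpct [0.0055 0.0081 0.0158 0.0191] c [ 470.7 -249.2] [70.1 65.3] 87.9 519
relay table -0.000499806547864301 zpct [0.0088 0.0237 0.0284 0.0334] c [595.4 347.7] [35.5 35.5] 21.2 212
loupe table -0.0007507457143471896 zpct [0.0098 0.0303 0.035  0.0393] c [628.5  42.8] [53.6 36.8] 37.4 260
[0.43624418 0.10815034 0.00969423] [0.61619667 0.20495392 0.01034452] [ 0.43452214 -0.01335016 -0.00202902]
```

View pics/c.png

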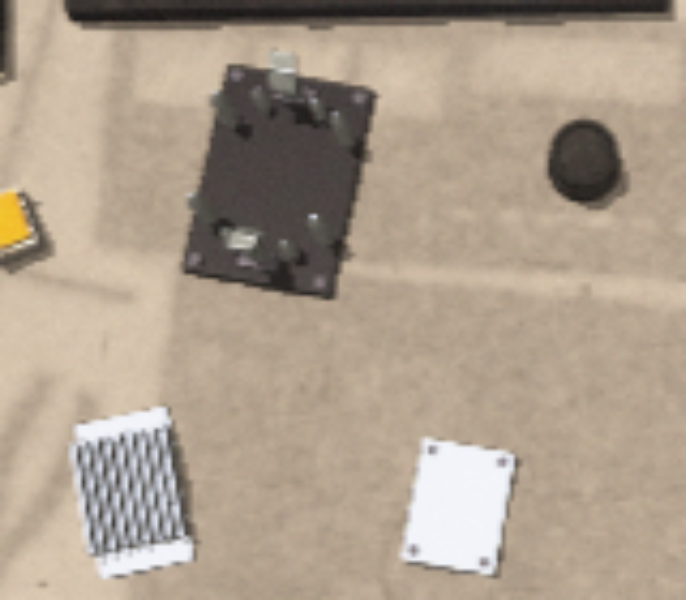

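```bash
cat >> h.py <<'E'
def pose():
    s=state(); q=s["tool_rot"]; return s,R.from_quat([q[1],q[2],q[3],q[0]]).as_matrix(),np.array(s["tool_pos"])
def plan(x,y,z,jaw=None):
    """mm world TCP target, jaw = world angle (deg) of tool y; prints roll, then shift in the rolled frame"""
    s,M,p=pose(); cur=np.degrees(np.arctan2(M[1,1],M[0,1]))
    jaw=cur if jaw is None else jaw
    d=(jaw-cur+90)%180-90; roll=-np.radians(d)
    M2=R.from_euler('z',d,degrees=True).as_matrix()@M
    D=M2.T@(np.array([x,y,z])-p*1000)
    print('t',round(s['t'],2),'pos',(p*1000).round(1),'jaw',round(cur,2),'tilt',M[:2,2].round(4),'F',np.round(s['contact_force'],1),'open',round(s['opening'],4)); print('roll',round(roll,4),'shift',D.round(1))
def rect(mask,d,h):
    """min-area rect of a mask's largest contour cast on plane z=h (mm); centre, (long,short), yaw of long"""
    c,_=cv2.findContours(mask.astype(np.uint8),cv2.RETR_EXTERNAL,cv2.CHAIN_APPROX_NONE); c=max(c,key=cv2.contourArea)[:,0]
    return fit(c,d,h)
def cast(c,d,h):
    c=np.asarray(c,float).reshape(-1,2)
    r=np.c_[(c[:,0]-d["cx"])/d["f"],(c[:,1]-d["cy"])/d["f"],np.ones(len(c))]@d["Rc"].T
    return (d["o"]+r*((h/1000-d["o"][2])/r[:,2])[:,None])*1000
def fit(c,d,h):
    X=cast(c,d,h)[:,:2]
    (cc,w,a)=cv2.minAreaRect(X.astype(np.float32))
    if w[0]<w[1]: a+=90; w=w[::-1]
    return np.round(cc,1),np.round(w,1),round((a+90)%180-90,2)
E
python3 - <<'E'
from h import *
a=snap("top"); g=cv2.cvtColor(a["frame"],cv2.COLOR_RGB2HSV)
def sub(m,u,v,r):
    k=np.zeros_like(m); k[v-r:v+r,u-r:u+r]=1; return m&k
V,S=g[...,2],g[...,1]
print('plate',rect(sub((V>200)&(S<40),247,258,26),a,10))
print('sink',rect(sub(cv2.morphologyEx(((V>215)&(S<40)|(V<60)).astype(np.uint8),3,np.ones((3,3)))>0,171,254,28),a,10))
print('frame',rect(sub(V<80,328,246,26),a,16))
print('board',rect(sub((S>110)&(g[...,0]>45)&(g[...,0]<90),405,240,26),a,8))
print('base',fit(np.array([[230,65],[378,92],[335,298],[185,270]])/4.2857+[140,140],a,8))
plan(435,109,260,80)
print(a["frame"].shape, snap("wrist")["o"], state()["tool_pos"])
E
```

```text
plate (array([437.5, 109.9]), array([65. , 50.6]), -10.82)
sink (array([458.3, 286.2]), array([62.2, 55. ]), 10.94)
frame (array([472.2, -88.7]), array([67.5, 30.1]), 35.27)
board (array([ 470.7, -259.2]), array([60.8, 41.9]), -4.1)
base (array([616.6, 203.5]), array([118.5,  83.8]), -11.47)
t 0.2 pos [276.7 615.2 200.4] jaw 65.78 tilt [-0.0008 -0.0013] F [-0.  -0.5  0.2] open 0.0854
roll -0.2483 shift [-243.8 -471.1  -58.9]
(420, 560, 3) [0.20547245 0.6487479  0.37230573] [0.27674999 0.61526373 0.20064725]
```

```bash
python3 -m creep '[[0,0,-20,-0.124,1],[0,0,-20,-0.124,1],[-16,-36,-1,0,1],[-16,-36,-1,0,1],[-16,-36,-1,0,1],[-16,-36,-1,0,1],[-16,-36,-1,0,1],[-16,-36,-1,0,1],[-16,-36,-1,0,1],[-16,-36,-1,0,1],[-16,-36,-1,0,1],[-16,-36,-1,0,1],[-16,-36,-1,0,1],[-16,-36,-1,0,1],[0,0,0,0,1],[0,0,0,0,1]]'
python3 - <<'E'
from h import *
plan(480,110,230,79.2); w=snap("wrist"); save(w,"d"); print(w["o"],w["Rc"][:,2],w["f"])
E
```

```text
t: 1.58
tool_pos: [0.3992, 0.1375, 0.2528]
tool_rot: [0.002, 0.08, 0.997, -0.002]
contact_force: [-0.4, 0.4, -0.9]
opening: 0.0851
t 1.58 pos [399.2 137.5 252.8] jaw 80.81 tilt [ 0.0036 -0.0051] F [-0.4  0.4 -0.9] open 0.0851
roll 0.0281 shift [-84.4 -11.8  23.2]
[0.32132553 0.15201651 0.42432233] [ 0.30667684 -0.05428282 -0.95026454] 295.6069265895993
```

View pics/d.png

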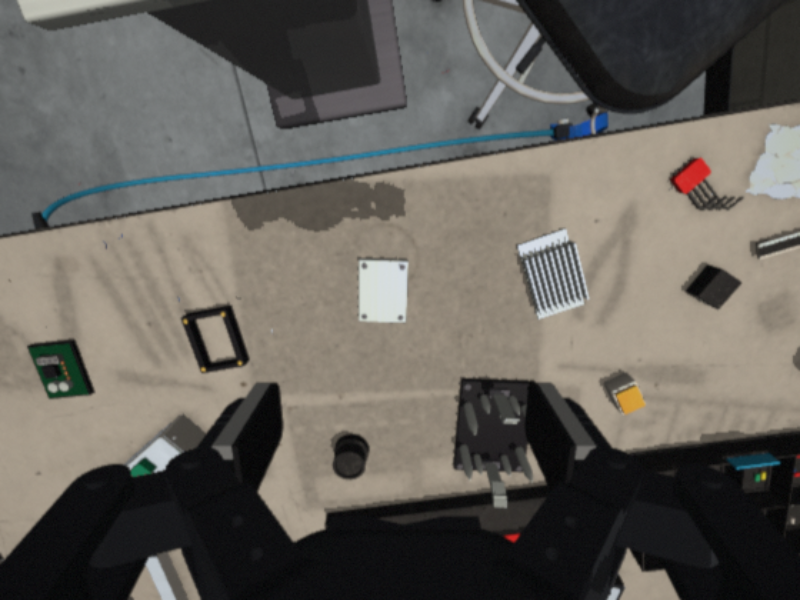

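The plate is at (383,290), frame (214,338), board (60,368), heat sink (553,274) and base (500,425) in the wrist picture (scaled by 1.43).

```bash
cat >> h.py <<'E'
def find(d,what,near=None,h=None):
    g=cv2.cvtColor(d["frame"],cv2.COLOR_RGB2HSV).astype(int); H,S,V=g[...,0],g[...,1],g[...,2]
    m=dict(white=(V>195)&(S<30),dark=V<60,green=(H>45)&(H<90)&(S>100),metal=(V>130)&(S<22))[what].astype(np.uint8)
    m=cv2.morphologyEx(m,cv2.MORPH_CLOSE,np.ones((5,5)) if what in('metal','green') else np.ones((3,3)))
    cs,_=cv2.findContours(m,cv2.RETR_EXTERNAL,cv2.CHAIN_APPROX_NONE)
    for c in cs:
        if cv2.contourArea(c)<60: continue
        r=fit(c[:,0],d,h)
        if near is None or np.hypot(*(r[0]-near))<60: print(what,h,r,'px',c[:,0].mean(0).round())
E
python3 - <<'E'
from h import *
w=snap("wrist")
find(w,'white',(437,110),10);find(w,'dark',(472,-80),16);find(w,'green',(470,-255),8);find(w,'metal',(455,287),22);find(w,'white',(455,287),4);find(w,'dark',(616,203),8)
plan(437.5,110,120,79.2)
E
```

```text
white 10 (array([438. , 109.5]), array([63.3, 48.4]), -11.02) px [267. 205.]
dark 16 (array([459.6, -72.3]), array([67.4, 54.1]), 1.57) px [150. 236.]
green 8 (array([ 470.9, -257.4]), array([61.5, 45.8]), -3.05) px [ 40. 257.]
metal 22 (array([443.8, 279.4]), array([81.3, 54.4]), 10.85) px [387. 191.]
white 4 (array([464.9, 293.7]), array([65.8, 46.2]), -10.05) px [389. 207.]
white 4 (array([415.2, 276. ]), array([48.8, 11.6]), -79.3) px [380. 170.]
t 1.68 pos [398.9 139.1 252.7] jaw 81.02 tilt [ 0.0034 -0.0053] F [-0.6  0.5  1.1] open 0.0856
roll 0.0318 shift [-42.8 -20.7 133. ]
```

```bash
python3 -m creep '[[-9,-4,30,0.032,1],[-9,-4,30,0,1],[-9,-4,30,0,1],[-9,-4,20,0,1],[-7,-4,20,0,1],[0,0,0,0,1],[0,0,0,0,1],[0,0,0,0,1]]'
python3 - <<'E'
from h import *
plan(438,109.8,11,79); w=snap("wrist"); find(w,'white',(437,110),10);save(w,"e")
E
```

```text
t: 2.35
tool_pos: [0.4388, 0.124, 0.1212]
tool_rot: [0.004, 0.083, 0.997, 0.0]
contact_force: [-0.4, -0.2, 0.1]
opening: 0.0854
t 2.35 pos [438.8 124.  121.2] jaw 80.43 tilt [ 0.0082 -0.0005] F [-0.4 -0.2  0.1] open 0.0854
roll 0.025 shift [ -1.  -14.2 110.2]
white 10 (array([445.3, 108.1]), array([48.9, 48.1]), -11.27) px [267. 210.]
```

```bash
python3 -m creep '[[0,-9,10,0.03,1],[0,-5,20,0,1],[0,0,20,0,1],[0,0,15,0,1],[0,0,0,0,1],[0,0,0,0,1]]'
python3 - <<'E'
from h import *
plan(438,109.8,11,79)
E
```

```text
t: 2.9
tool_pos: [0.4427, 0.1105, 0.0622]
tool_rot: [0.014, 0.1, 0.995, 0.001]
contact_force: [0.8, -0.4, 0.8]
opening: 0.0857
t 2.9 pos [442.7 110.5  62.2] jaw 78.56 tilt [ 0.0282 -0.0003] F [ 0.8 -0.4  0.8] open 0.0857
roll -0.0077 shift [ 5.9 -1.8 51. ]
```

```bash
python3 -m creep '[[0,0,0,0,1],[6,-2,12,0,1],[0,0,12,0,1],[0,0,0,0,1],[0,0,0,0,1]]'
python3 - <<'E'
from h import *
plan(438,109.8,11,79); print(state()['q'])
E
```

```text
t: 3.32
tool_pos: [0.4421, 0.1096, 0.0444]
tool_rot: [0.021, 0.1, 0.995, 0.002]
contact_force: [0.3, 0.5, -0.2]
opening: 0.0855
t 3.32 pos [442.1 109.6  44.4] jaw 78.49 tilt [ 0.0412 -0.0002] F [ 0.3  0.5 -0.2] open 0.0855
roll -0.009 shift [ 5.4 -0.8 33.2]
[ 2.01961583e-02 -2.97961806e-02  2.24324916e+00 -1.32634132e-03
  8.86941858e-01 -1.34866504e+00]
```

```bash
python3 -m creep '[[0,0,0,0,1],[0,0,0,0,1],[0,0,0,0,1],[0,0,0,0,1],[0,0,0,0,1],[0,0,0,0,1]]'; python3 -m creep '[[2,0,-12,0,1],[2,0,-12,0,1],[0,0,0,0,1]]';python3 -c "
from h import *
plan(438,109.8,11,79)"
```

```text
t: 3.82
tool_pos: [0.4457, 0.1097, 0.0493]
tool_rot: [0.025, 0.1, 0.995, 0.002]
contact_force: [-0.3, -0.7, -0.1]
opening: 0.0853
t: 4.07
tool_pos: [0.4398, 0.1105, 0.0731]
tool_rot: [0.023, 0.1, 0.995, 0.002]
contact_force: [-0.0, 0.0, -0.1]
opening: 0.0856
t 4.07 pos [439.8 110.5  73.1] jaw 78.48 tilt [ 0.0472 -0.0001] F [-0.   0.  -0.1] open 0.0856
roll -0.0091 shift [ 4.5 -1.6 61.9]
```

```bash
python3 -c "
from h import *
s=state();print(s['q'].round(4),s['effort'].round(2))"; python3 -m creep '[[0,0,0,0,1],[0,0,0,0,1],[0,0,0,0,1]]'; python3 -c "
from h import *
s=state();print(s['q'].round(4),s['qvel'].round(4),s['effort'].round(2))
plan(438,109.8,11,79)"
```

```text
[ 2.2500e-02 -8.9700e-02  2.2372e+00 -1.5000e-03  9.4690e-01 -1.3462e+00] [ 5.000e-02 -2.161e+01 -2.432e+01 -1.000e-02  1.000e-01  0.000e+00]
t: 4.32
tool_pos: [0.4398, 0.1105, 0.0726]
tool_rot: [0.024, 0.1, 0.995, 0.002]
contact_force: [-0.0, -0.7, 0.5]
opening: 0.0851
[ 2.2500e-02 -8.9100e-02  2.2377e+00 -1.5000e-03  9.4520e-01 -1.3462e+00] [-0.0013  0.0076  0.0039  0.0003 -0.0052  0.0013] [ 2.000e-02 -2.209e+01 -2.557e+01 -0.000e+00 -1.100e-01  0.000e+00]
t 4.32 pos [439.8 110.5  72.6] jaw 78.49 tilt [ 0.0478 -0.0002] F [-0.  -0.7  0.5] open 0.0851
roll -0.009 shift [ 4.6 -1.6 61.5]
```

```bash
python3 -c "
from h import *
plan(461,105.5,12,79)"; python3 -m creep '[[-8,0,0,0,1],[-8,0,0,0,1],[-6,0,10,0,1],[0,0,15,0,1],[0,0,0,0,1],[0,0,0,0,1]]'; python3 -c "
from h import *
s=state();print(s['q'].round(4))
plan(461,105.5,12,79)"
```

```text
t 4.32 pos [439.8 110.5  72.6] jaw 78.49 tilt [ 0.0478 -0.0002] F [-0.  -0.7  0.5] open 0.0851
roll -0.009 shift [-18.9  -1.4  61.6]
t: 4.82
tool_pos: [0.4668, 0.105, 0.0467]
tool_rot: [0.024, 0.101, 0.995, 0.002]
contact_force: [0.7, 0.7, 0.6]
opening: 0.0851
[ 9.2000e-03  1.5400e-02  2.1934e+00 -1.0000e-03  8.8520e-01 -1.3592e+00]
t 4.82 pos [466.8 105.   46.7] jaw 78.45 tilt [ 0.0476 -0.0004] F [0.7 0.7 0.6] open 0.0851
roll -0.0096 shift [ 7.4 -0.9 34.4]
```

```bash
python3 -m creep '[[4,-1,10,0,1],[2,0,10,0,1],[0,0,8,0,1],[0,0,5,0,1],[0,0,0,0,1],[0,0,0,0,1]]'; python3 -c "
from h import *
s=state();print(s['q'].round(4))
plan(461,105.5,12,79);save(snap('wrist'),'f')"
```

```text
t: 5.32
tool_pos: [0.4621, 0.1051, 0.0106]
tool_rot: [0.024, 0.101, 0.995, 0.002]
contact_force: [-0.1, -0.8, 0.2]
opening: 0.0854
[ 9.6000e-03  7.3700e-02  2.2160e+00 -1.2000e-03  8.0460e-01 -1.3586e+00]
t 5.32 pos [462.1 105.1  10.6] jaw 78.45 tilt [ 0.0473 -0.0004] F [-0.1 -0.8  0.2] open 0.0854
roll -0.0096 shift [ 1.1  0.2 -1.5]
```

View pics/f.png

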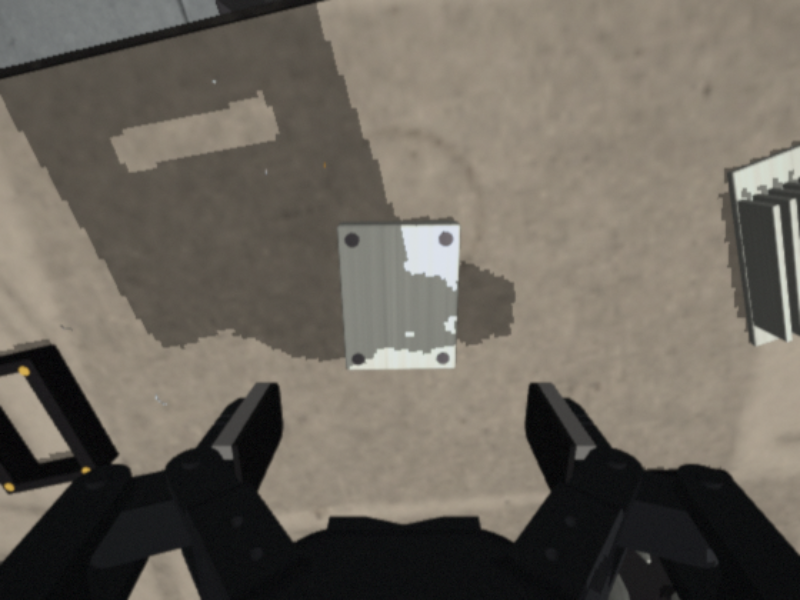

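```bash
python3 -c "
from h import *
d=snap('wrist'); print(fit(np.array([[340,226],[460,222],[455,368],[347,369]])/800*560,d,10))
for p in (d['o']*0+state()['tool_pos'], ):
  c=d['Rc'].T@(p-d['o']); print((c[:2]/c[2]*d['f']+[d['cx'],d['cy']])*800/560)
P=pts(d); print(P[205,280].round(4), P[258,283].round(4),P[290,185].round(4))"
```

```text
(array([437.6, 109.7]), array([65.8, 48.9]), -10.85)
[401.23719754 354.67496383]
[0.4347 0.1103 0.0085] [0.4705 0.1049 0.0092] [0.4442 0.0658 0.0691]
```

```bash
python3 -m creep '[[0,0,0,0,-1],[0,0,0,0,-1],[0,0,0,0,-1],[0,0,0,0,-1],[0,0,0,0,-1],[0,0,0,0,-1],[0,0,0,0,-1],[0,0,0,0,-1]]' 40; python3 -c "
from h import *
plan(461,105.5,12,79)"
```

```text
t: 6.08
tool_pos: [0.4643, 0.1052, 0.0132]
tool_rot: [0.026, 0.101, 0.995, 0.002]
contact_force: [-0.0, -0.9, 0.4]
opening: -0.0
t 6.08 pos [464.3 105.2  13.2] jaw 78.47 tilt [ 0.0528 -0.0003] F [-0.  -0.9  0.4] open -0.0
roll -0.0093 shift [ 3.4 -0.4  1.1]
```

```bash
python3 -c "
from h import *
w=snap('wrist');find(w,'metal',(437,110),10);save(w,'g',(180,120,380,270)); P=pts(w)
for v in range(225,300,6): print(v,P[v,281].round(4))"
```

```text
metal 10 (array([437.7, 109.6]), array([65.3, 48.7]), -11.16) px [279. 202.]
225 [0.4503 0.1083 0.0104]
231 [0.4549 0.1074 0.0092]
237 [0.4594 0.1065 0.0084]
243 [0.4631 0.1057 0.0093]
249 [0.4675 0.1048 0.0091]
255 [ 0.4772  0.1028 -0.0008]
261 [0.4515 0.1078 0.0526]
267 [0.4514 0.1078 0.0585]
273 [0.4515 0.1078 0.0635]
279 [0.4509 0.1078 0.0693]
285 [0.4509 0.1078 0.0739]
291 [0.4506 0.1078 0.0784]
297 [0.4526 0.1074 0.0798]
```

View pics/g.png

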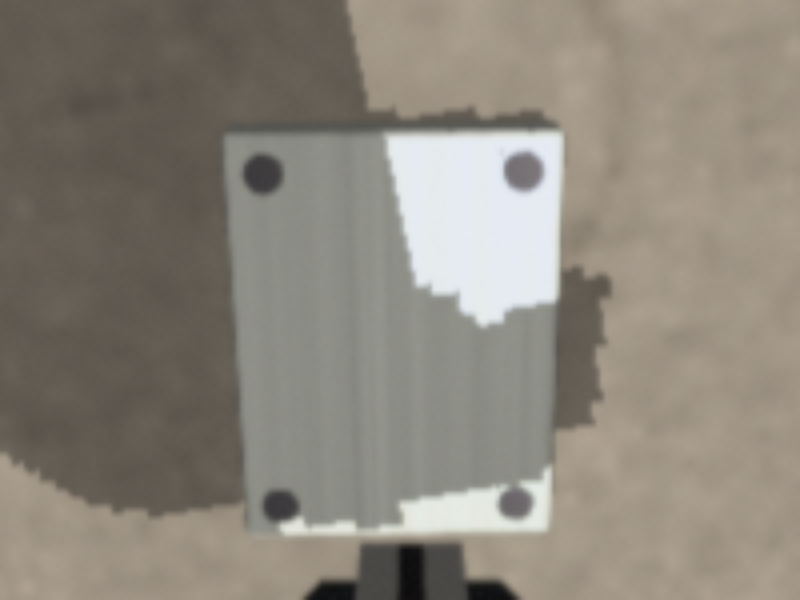

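```bash
python3 -c "
from h import *
w=snap('scene');save(w,'h1',(180,130,380,280)); P=pts(w)
s,M,p=pose()
for q in (p,p+M[:,2]*.008,p-M[:,2]*.04):
  c=w['Rc'].T@(q-w['o']); uv=c[:2]/c[2]*w['f']+[w['cx'],w['cy']]; print(uv, c[2], P[int(uv[1]),int(uv[0])])
np.set_printoptions(suppress=True)
d=snap('wrist');h=np.array(d['hand_eye']);print(h.round(4))
t=snap('top');im=t['frame'];save(t,'h2',(140,180,300,300))"
```

```text
[268.00046759 245.15552565] 0.8024301974022187 [0.46857642 0.10331779 0.00959312]
[268.02864404 247.93134377] 0.8073731275385073 [0.46249451 0.1061658  0.00986408]
[267.85421295 230.7471667 ] 0.7777155467207755 [0.4515471  0.11170141 0.06490493]
[[-0.0005 -0.9516 -0.3072  0.0785]
 [ 1.     -0.0004 -0.0004  0.0011]
 [ 0.0003 -0.3072  0.9516 -0.1719]
 [ 0.      0.      0.      1.    ]]
```

View pics/h1.png

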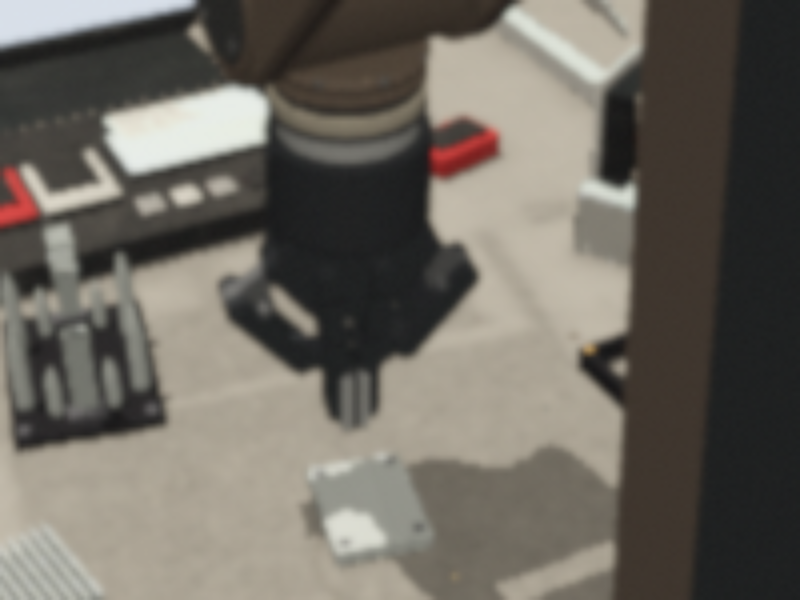

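The stated tool geometry doesn't match: the scene view shows the shut fingertips (355,425 in the crop) well above the plate. I'll measure the real tip position.

```bash
python3 -c "
from h import *
np.set_printoptions(suppress=True)
s,M,p=pose()
for n in ('wrist','scene'):
  P=pts(snap(n)).reshape(-1,3); T=(P-p)@M*1000
  k=(abs(T[:,1])<14)&(abs(T[:,0])<25)&(P[:,2]>.02)&(T[:,2]>-75); T=T[k]
  print(n,len(T))
  for a in range(-75,0,4):
    b=T[(T[:,2]>=a)&(T[:,2]<a+4)]
    if len(b)>2: print(a,len(b),np.percentile(b,[3,50,97],axis=0)[:,:2].T.round(1).tolist())
"
```

```text
wrist 2631
-75 336 [[3.3, 11.9, 13.6], [-11.7, -0.6, 13.3]]
-71 263 [[-9.8, 9.6, 12.1], [-10.2, 1.3, 12.0]]
-67 433 [[-10.0, 8.4, 11.1], [-4.4, 0.9, 6.8]]
-63 231 [[6.3, 10.5, 11.2], [-11.7, 0.9, 13.1]]
-59 265 [[6.2, 7.3, 11.2], [-11.8, 0.9, 13.3]]
-55 257 [[6.1, 10.0, 11.1], [-11.7, 0.9, 13.2]]
-51 229 [[6.1, 10.2, 11.1], [-11.5, 0.4, 13.0]]
-47 224 [[5.9, 7.1, 11.1], [-11.8, 0.4, 13.4]]
-43 203 [[6.1, 10.2, 11.0], [-11.5, 0.9, 13.2]]
-39 142 [[6.0, 10.3, 11.0], [-10.2, 1.4, 13.0]]
-35 48 [[10.0, 10.4, 10.8], [-5.1, 1.4, 7.4]]
scene 186
-75 16 [[-0.9, 12.9, 15.2], [-9.5, 0.2, 12.8]]
-71 18 [[-3.6, 12.2, 13.9], [-6.3, 0.5, 9.7]]
-67 16 [[5.5, 10.6, 13.7], [-10.7, 4.1, 13.1]]
-63 19 [[7.3, 11.8, 14.2], [-7.7, 1.0, 12.6]]
-59 23 [[6.7, 9.0, 13.3], [-10.5, 2.6, 13.7]]
-55 14 [[7.3, 11.7, 13.3], [-9.9, 4.7, 13.1]]
-51 24 [[6.8, 10.7, 13.7], [-9.3, 2.4, 12.7]]
-47 17 [[7.1, 10.8, 13.5], [-10.7, -1.3, 12.9]]
-43 18 [[7.0, 11.0, 13.6], [-9.8, 2.8, 11.8]]
-39 14 [[6.9, 11.4, 13.4], [-7.9, 3.0, 11.0]]
-35 7 [[10.1, 11.3, 13.0], [-3.7, 0.8, 9.0]]
```

```bash
python3 -m creep '[[0,0,-3,0,1],[0,0,0,0,1],[0,0,0,0,1],[0,0,0,0,1],[0,0,0,0,1],[0,0,0,0,1],[0,0,12,0,1],[0,0,12,0,1],[0,0,10,0,1],[0,0,0,0,1]]'; python3 -c "
from h import *
plan(467,104,-32,79)
print(state()['q'])"
```

```text
t: 7.22
tool_pos: [0.4674, 0.1053, -0.0176]
tool_rot: [0.028, 0.101, 0.995, 0.003]
contact_force: [-0.6, -0.3, -0.1]
opening: 0.0854
t 7.22 pos [467.4 105.3 -17.6] jaw 78.48 tilt [ 0.0561 -0.0003] F [-0.6 -0.3 -0.1] open 0.0854
roll -0.0091 shift [ 0.9 -1.5 14.4]
[ 9.83451908e-03  1.37635550e-01  2.21452381e+00 -1.30662325e-03
  7.33322133e-01 -1.35857917e+00]
```

```bash
python3 -m creep '[[0,-1,8,0,1],[0,0,6,0,1],[0,0,0,0,-1],[0,0,0,0,-1],[0,0,0,0,-1],[0,0,0,0,-1],[0,0,0,0,-1]]' 40; python3 -c "
from h import *
plan(467,104,-32,79)
print(state()['q'])"
```

```text
t: 7.8
tool_pos: [0.4691, 0.1036, -0.0315]
tool_rot: [0.028, 0.1, 0.995, 0.002]
contact_force: [-0.1, 0.0, -0.8]
opening: 0.0487
t 7.8 pos [469.1 103.6 -31.5] jaw 78.53 tilt [ 0.0565 -0.0016] F [-0.1  0.  -0.8] open 0.0487
roll -0.0082 shift [ 2.1 -0.   0.3]
[ 0.00697956  0.17015265  2.21259585 -0.00314719  0.70233315 -1.36102019]
```

```bash
python3 -m creep '[[0,0,-4,0,-1],[-12,0,0.7,0,-1],[-18,0,1,0,-1],[-18,0,1,0,-1],[-18,0,1,0,-1],[-12,0,0.7,0,-1],[-5,0,0,0,-1],[0,0,2,0,-1],[0,0,2,0,-1],[0,0,0,0,-1]]'; python3 -c "
from h import *
plan(500,104,-32,79)
print(state()['q'])"
```

```text
t: 8.63
tool_pos: [0.5519, 0.0877, -0.0299]
tool_rot: [0.028, 0.1, 0.995, 0.003]
contact_force: [-2.1, 0.2, -0.8]
opening: 0.0488
t 8.63 pos [551.9  87.7 -29.9] jaw 78.56 tilt [ 0.057  -0.0002] F [-2.1  0.2 -0.8] open 0.0488
roll -0.0076 shift [54.1  6.1 -0.9]
[-2.45733490e-02  3.13266948e-01  2.02628944e+00  1.72265530e-03
  7.45059005e-01 -1.39668367e+00]
```

Release, rise a little, move back over the plate's centre and look.

```bash
python3 -m creep '[[0,0,1,0,-1],[0,0,0,0,1],[0,0,0,0,1],[0,0,0,0,1],[0,0,0,0,1],[0,0,0,0,1],[0,0,-25,0,1],[10,0,-25,0,1],[10,0,0,0,1],[8,0,0,0,1],[0,0,0,0,1],[0,0,0,0,1]]'; python3 -c "
from h import *
w=snap('wrist');find(w,'metal',None,10);find(w,'white',(500,100),10)
plan(520,94,-32,79); save(w,'i')
P=pts(w); print(P[200:230:6,281].round(4))"
```

```text
t: 9.63
tool_pos: [0.5159, 0.0944, 0.017]
tool_rot: [0.026, 0.099, 0.995, 0.003]
contact_force: [0.3, -0.3, 0.4]
opening: 0.0854
metal 10 (array([638.9, 270. ]), array([23.2,  3.7]), 82.99) px [537. 342.]
metal 10 (array([520.3,  93.9]), array([64.3, 49.5]), -10.08) px [281. 245.]
metal 10 (array([487.3, 263.2]), array([10.5,  7.9]), 6.66) px [552. 148.]
metal 10 (array([418.3, 252.2]), array([13. , 12.8]), 7.85) px [547.  18.]
white 10 (array([531.6,  92.2]), array([48.6, 41.8]), 79.72) px [284. 264.]
t 9.68 pos [515.7  94.4  16.7] jaw 78.62 tilt [0.0505 0.0002] F [ 0.1 -0.5 -0.4] open 0.0856
roll -0.0067 shift [-1.9 -0.1 48.9]
[[0.4887 0.1002 0.0049]
 [0.4911 0.0997 0.0095]
 [0.4946 0.099  0.0106]
 [0.4994 0.098  0.0086]
 [0.5026 0.0973 0.0107]]
```

View pics/i.png

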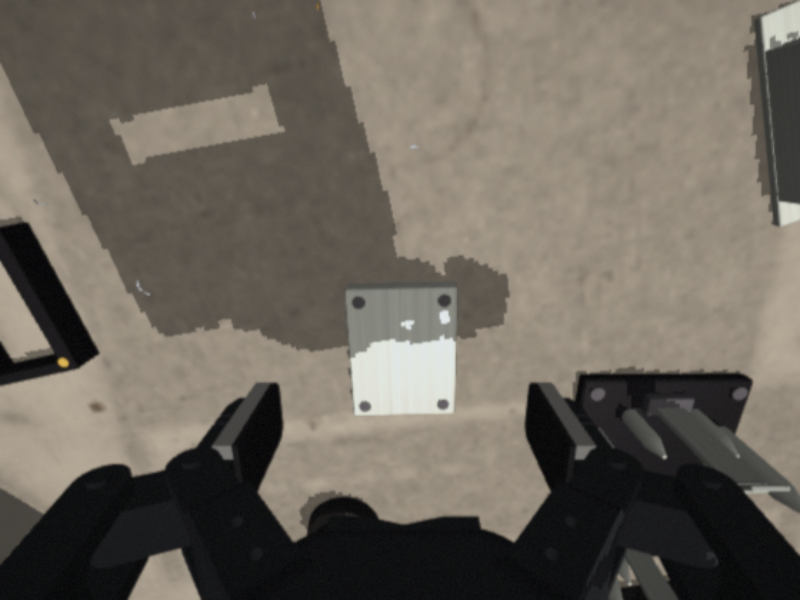

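```bash
python3 -m creep '[[-3,0,12,-0.007,1],[-1,0,15,0,1],[0,0,12,0,1],[0,0,8,0,1],[0,0,0,0,1]]'; python3 -c "
from h import *
plan(522,93.5,-32,79)"
```

```text
t: 10.1
tool_pos: [0.5224, 0.0933, -0.0343]
tool_rot: [0.024, 0.096, 0.995, 0.002]
contact_force: [0.8, -0.3, -0.2]
opening: 0.0852
t 10.1 pos [522.4  93.3 -34.3] jaw 79.01 tilt [0.0488 0.0001] F [ 0.8 -0.3 -0.2] open 0.0852
roll 0.0002 shift [ 0.4  0.2 -2.3]
```

```bash
python3 -m creep '[[0,0,-2,0,-1],[0,0,0,0,-1],[0,0,0,0,-1],[0,0,0,0,-1],[0,0,0,0,-1],[0,0,-10,0,-1],[0,0,-25,0,-1],[0,0,-30,0,-1],[0,0,-30,0,-1],[0,0,-30,0,-1],[0,15,-10,0,-1],[0,15,0,0,-1],[0,15,0,0,-1],[0,0,0,0,-1],[0,0,0,0,-1]]' 40; python3 -c "
from h import *
w=snap('wrist');find(w,'dark',(616,203),8)
plan(618.6,203,-10,79);save(w,'j')"
```

```text
t: 11.35
tool_pos: [0.5251, 0.1392, 0.1198]
tool_rot: [0.028, 0.096, 0.995, 0.003]
contact_force: [0.2, -0.0, -0.6]
opening: 0.0489
t 11.4 pos [525.2 139.1 119.8] jaw 78.96 tilt [0.0571 0.0016] F [ 0.3  0.2 -0.5] open 0.0486
roll -0.0007 shift [-72.1  79.  135.1]
```

View pics/j.png

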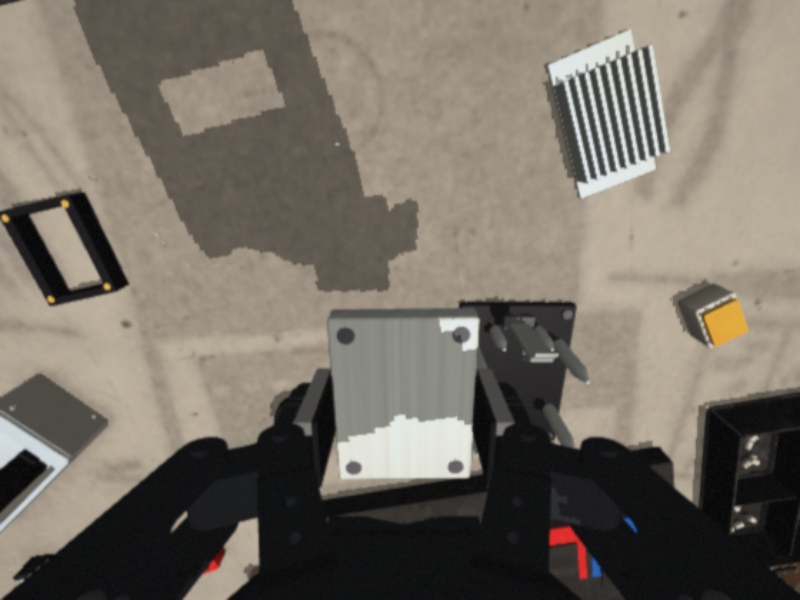

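```bash
python3 -m creep '[[-20,-10,-5,0,-1],[-25,-10,-8,0,-1],[-25,-10,-8,0,-1],[-25,-10,-4,0,-1],[-15,-4,0,0,-1],[0,0,0,0,-1],[0,0,0,0,-1]]'; python3 -c "
from h import *
w=snap('wrist');
plan(618.6,203,-10,79);save(w,'k',(260,130,560,355)); save(w,'kfull')
import pickle; pickle.dump({k:w[k] for k in ('cx','cy','f','Rc','o','frame','z_map')},open('k.pkl','wb'))"
```

```text
t: 11.98
tool_pos: [0.6213, 0.0682, 0.1471]
tool_rot: [0.023, 0.097, 0.995, 0.002]
contact_force: [-0.2, 0.2, -1.1]
opening: 0.0487
t 12.03 pos [621.   68.2 146.9] jaw 78.9 tilt [0.0463 0.0002] F [ 0.4 -0.2 -0.9] open 0.0485
roll -0.0018 shift [ 35.2 130.4 156.7]
```

View pics/k.png

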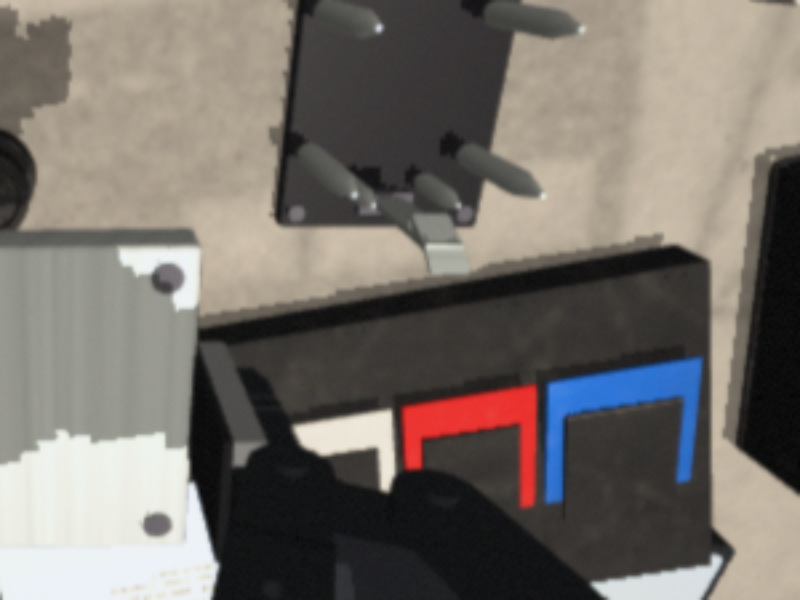

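```bash
cat > base.py <<'E'
from h import *
import pickle; d=pickle.load(open('k.pkl','rb'))
t=np.array([[380,28],[583,30],[354,197],[543,195]])/2.6667+[260,130]
X=cast(t,d,60)[:,:2]; print('tips',X.round(1).tolist(), X.mean(0).round(1))
for a,b in ((0,1),(2,3),(0,2),(1,3)):
    v=X[b]-X[a]; print(np.hypot(*v).round(1), np.degrees(np.arctan2(v[1],v[0])).round(2))
g=d['frame'].max(2); P=pts(d)*1000
# base top surface from depth: z 5..11 & dark
m=((g<85)&(P[...,2]>3)&(P[...,2]<14)).astype(np.uint8); m=cv2.morphologyEx(m,cv2.MORPH_CLOSE,np.ones((15,15)))
cs,_=cv2.findContours(m,0,1)
for c in cs:
    if cv2.contourArea(c)>800: print(fit(c[:,0],d,8),cv2.contourArea(c))
q=np.array([[278,222],[475,225]])/2.6667+[260,130]; print('far corners',cast(q,d,8)[:,:2].round(1).tolist())
E
python3 base.py
```

```text
tips [[586.2, 180.7], [599.5, 244.4], [641.7, 168.9], [653.7, 232.8]] [620.3 206.7]
65.0 78.24
65.0 79.31
56.7 -12.01
55.5 -12.02
(array([962.9, 179.1]), array([138.9,  45.1]), 22.97) 1423.5
(array([759.7, 365.8]), array([152.7,  20.6]), 2.31) 1163.0
(array([618.9, 205. ]), array([117.5,  83.7]), -11.67) 8638.5
(array([460.2, -76.3]), array([73.9, 55.6]), 2.81) 4653.0
far corners [[667.9, 154.2], [685.5, 235.2]]
```

View pics/kfull.png

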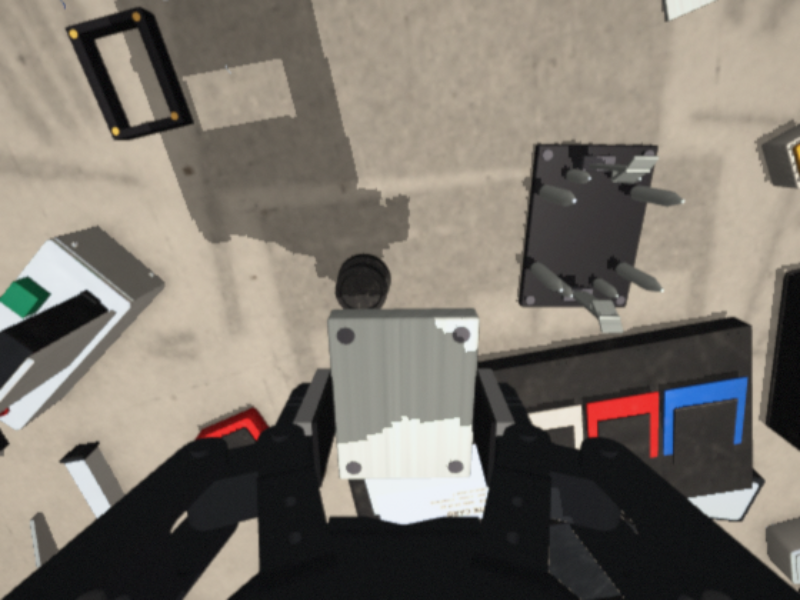

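```bash
cat >> base.py <<'E'
c=np.array([[535,145],[657,146],[627,305],[521,305]])/1.4286; print('base corners',fit(c,d,8))
pl=np.array([[330,317],[478,317],[471,474],[341,479]])/1.4286
print('plate',fit(pl,d,189))
E
python3 base.py|tail -2; python3 -c "
from h import *
s,M,p=pose(); P=pts(snap('wrist'))*1000; print(np.nanmedian(P[230:320:10,260:310:10],axis=1).round(1)); print(p*1000)
w=snap('wrist'); find(w,'metal',(615,70),189)"
```

```text
base corners (array([619.1, 205.7]), array([117.7,  83.8]), -10.64)
plate (array([619.7,  70.1]), array([65.9, 48.9]), -11.03)
[[590.6  73.8 188.1]
 [595.7  72.8 189.1]
 [600.9  71.7 188.5]
 [606.8  70.5 188.8]
 [611.6  69.6 189.3]
 [617.5  68.4 188.6]
 [623.4  67.2 188.7]
 [629.   66.1 189.1]
 [635.3  64.8 188.9]]
[620.98127129  68.22802438 146.92240516]
metal 189 (array([636.7, 125.2]), array([20.7, 11.9]), 47.49) px [394. 296.]
metal 189 (array([629.9,  71.4]), array([86.8, 56.1]), -10.35) px [286. 290.]
```

```bash
python3 -m creep '[[3,17,0,0.007,-1],[3,20,0,0,-1],[3,22,5,0,-1],[3,22,5,0,-1],[3,22,10,0,-1],[3,18,10,0,-1],[3,10,10,0,-1],[2,2,10,0,-1],[0,0,0,0,-1],[0,0,0,0,-1]]'; python3 -c "
from h import *
plan(621,204.9,20,78.5)"
```

```text
t: 12.97
tool_pos: [0.6152, 0.2135, 0.0925]
tool_rot: [0.019, 0.097, 0.995, 0.002]
contact_force: [1.0, 0.2, 0.0]
opening: 0.0492
t 12.97 pos [615.2 213.5  92.5] jaw 78.91 tilt [ 0.038  -0.0005] F [1.  0.2 0. ] open 0.0492
roll 0.0071 shift [-4.7 -7.8 72.7]
```

```bash
python3 -m creep '[[-3,-4,10,0.007,-1],[-2,-4,12,0,-1],[0,0,12,0,-1],[0,0,0,0,-1],[0,0,0,0,-1]]'; python3 -c "
from h import *
plan(621,204.9,20,78.5);w=snap('wrist');save(w,'l')
P=pts(w)*1000; print(np.nanmedian(P[230:320:20,260:310:10],axis=1).round(1))"
```

```text
t: 13.38
tool_pos: [0.621, 0.1996, 0.0558]
tool_rot: [0.019, 0.103, 0.995, 0.001]
contact_force: [-0.3, -0.1, 0.4]
opening: 0.0488
t 13.38 pos [621.  199.6  55.8] jaw 78.21 tilt [ 0.0387 -0.0016] F [-0.3 -0.1  0.4] open 0.0488
roll -0.0051 shift [ 2.4  5.  35.8]
[[591.6 205.4  97.7]
 [601.4 203.4  97.2]
 [612.5 201.   97.6]
 [623.8 198.6  97.3]
 [635.7 196.1  97.5]]
```

View pics/l.png

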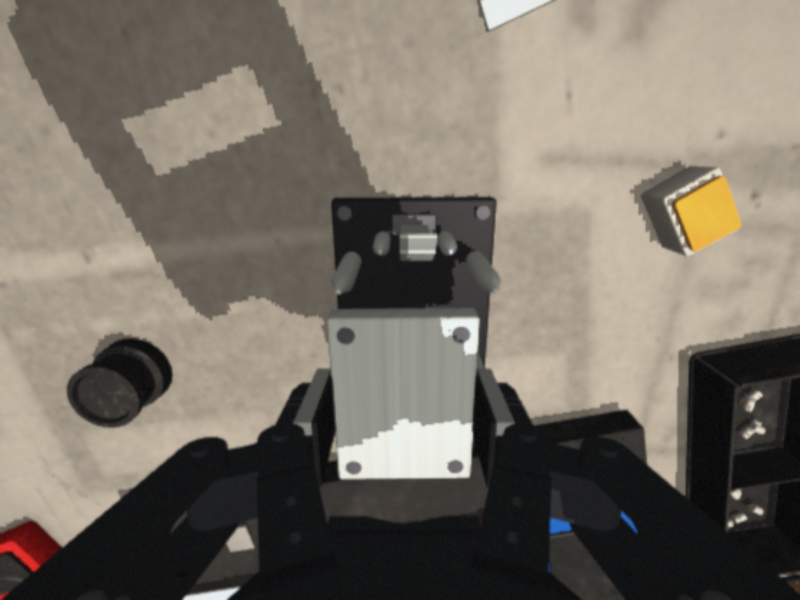

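```bash
python3 -c "
from h import *
d=snap('wrist')
for n,p,h,off in (('tall',[[339,288],[493,287]],60,28),('low',[[379,252],[450,251]],38,39.5),('corner',[[333,200],[496,200]],8,60)):
  X=cast(np.array(p)/1.4286,d,h)[:,:2]; v=X[1]-X[0]; y=np.arctan2(-v[0],v[1]); print(n,X.round(1).tolist(),np.hypot(*v).round(1),np.degrees(y).round(2),'centre',(X.mean(0)+off*np.array([np.cos(y),np.sin(y)])).round(1))
print('plate',fit(np.array([[330,317],[478,317],[471,474],[341,479]])/1.4286,d,97.5))"
```

```text
tall [[583.9, 181.4], [596.4, 243.0]] 62.9 -11.53 centre [617.6 206.6]
low [[577.4, 198.6], [583.5, 229.9]] 31.9 -11.07 centre [619.2 206.6]
corner [[553.3, 179.1], [570.0, 258.9]] 81.5 -11.85 centre [620.4 206.6]
plate (array([619.2, 201.5]), array([65.5, 48.8]), -11.61)
```

```bash
python3 -m creep '[[0.7,5,0,0,-1],[0,0,0,0,-1],[0.4,0.5,10,0,-1],[0.4,0,10,0,-1],[0,0,0,0,-1],[0,0,0,0,-1]]'; python3 -c "
from h import *
plan(621.3,204.7,-22,78.5)"
```

```text
t: 13.98
tool_pos: [0.623, 0.2071, 0.0365]
tool_rot: [0.022, 0.102, 0.995, 0.002]
contact_force: [-0.2, 1.0, -0.9]
opening: 0.0483
t 13.98 pos [623.  207.1  36.5] jaw 78.28 tilt [ 0.0432 -0.0006] F [-0.2  1.  -0.9] open 0.0483
roll -0.0039 shift [ 3.7 -3.2 58.4]
```

```bash
python3 -m creep '[[1.5,-1.5,0,0,-1],[0,0,0,0,-1],[0.4,-0.5,8,0,-1],[0.4,0,8,0,-1],[0,0,0,0,-1],[0,0,0,0,-1]]'; python3 -c "
from h import *
plan(621.3,204.7,-22,78.5)"
```

```text
t: 14.48
tool_pos: [0.6205, 0.2054, 0.0184]
tool_rot: [0.021, 0.102, 0.995, 0.002]
contact_force: [0.8, -0.0, -0.8]
opening: 0.0485
t 14.48 pos [620.5 205.4  18.4] jaw 78.28 tilt [ 0.0426 -0.0007] F [ 0.8 -0.  -0.8] open 0.0485
roll -0.0038 shift [ 0.7 -0.8 40.4]
```

```bash
python3 -m creep '[[0.2,-0.5,8,0,-1],[0.2,0,8,0,-1],[0.2,0,8,0,-1],[0,0,6,0,-1],[0,0,4,0,-1],[0,0,0,0,-1],[0,0,0,0,-1]]'; python3 -c "
from h import *
plan(621.3,204.7,-22,78.5)"
```

```text
t: 15.07
tool_pos: [0.6206, 0.2047, -0.0207]
tool_rot: [0.02, 0.102, 0.995, 0.002]
contact_force: [-0.4, 0.1, 0.2]
opening: 0.0487
t 15.07 pos [620.6 204.7 -20.7] jaw 78.27 tilt [ 0.0406 -0.001 ] F [-0.4  0.1  0.2] open 0.0487
roll -0.004 shift [-0.6  0.1  1.4]
```

Nearly seated and free of contact; lower to touch, release, rise.

```bash
python3 -m creep '[[0,0,3,0,-1],[0,0,1,0,-1],[0,0,0,0,1],[0,0,0,0,1],[0,0,0,0,1],[0,0,0,0,1],[0,0,0,0,1],[0,0,0,0,1],[0,0,-25,0,1],[0,0,-30,0,1],[0,0,-30,0,1],[0,0,-30,0,1],[0,0,0,0,1]]'; python3 -c "
from h import *
plan(473,-78,100,86)
w=snap('wrist'); find(w,'dark',(465,-75),16); find(w,'metal',(619,206),18); find(w,'white',(619,206),18); P=pts(w)*1000
Q=P.reshape(-1,3); u=(Q[:,:2]-[619.5,206.6])@np.array([[.98,.197],[-.197,.98]])
k=(abs(u[:,0])<30)&(abs(u[:,1])<22)&(Q[:,2]<40); print(k.sum(),np.nanpercentile(Q[k,2],[2,50,98])); save(w,'m')"
```

```text
t: 16.15
tool_pos: [0.6152, 0.2047, 0.0935]
tool_rot: [0.019, 0.102, 0.995, 0.001]
contact_force: [1.1, 0.8, 0.3]
opening: 0.0857
t 16.15 pos [615.2 204.7  93.5] jaw 78.26 tilt [ 0.0374 -0.0016] F [1.1 0.8 0.3] open 0.0857
roll -0.135 shift [ 121.8 -291.9  -12.7]
metal 18 (array([614.3, 207. ]), array([77.2, 49.6]), -11.14) px [283. 205.]
white 18 (array([627.1, 204.5]), array([49.7, 48.9]), -11.5) px [284. 220.]
3206 [16.12578288 17.44231942 18.73839405]
```

View pics/m.png

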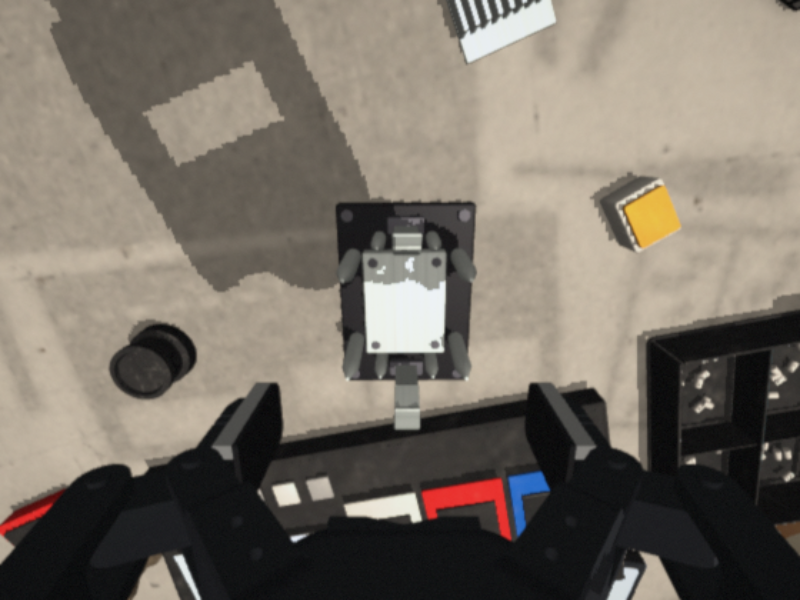

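```bash
python3 -m creep '[[3,-25,-8,0,1],[3.5,-35,-8,0,1],[3.5,-36,-8,0,1],[3.5,-36,0,0,1],[3.5,-36,0,0,1],[3.5,-36,0,0,1],[3.5,-36,0,0,1],[3.5,-36,0,0,1],[3.5,-36,0,0,1],[3.5,-36,0,0,1],[3.5,-36,0,-0.07,1],[3.5,-36,0,-0.07,1],[3,-20,0,0,1],[0,0,0,0,1],[0,0,0,0,1]]'; python3 -c "
from h import *
plan(473,-257,0,86.5)
w=snap('wrist'); 
for h in (0,8): find(w,'dark',(465,-75),h)
find(w,'dark',(471,-257),8); find(w,'green',(471,-257),8)"
```

```text
t: 17.45
tool_pos: [0.4714, -0.2334, 0.0966]
tool_rot: [0.009, 0.027, 1.0, 0.003]
contact_force: [-0.1, -0.3, -0.7]
opening: 0.0855
t 17.45 pos [ 471.4 -233.4   96.6] jaw 86.89 tilt [0.0172 0.0055] F [-0.1 -0.3 -0.7] open 0.0855
roll 0.0067 shift [ -1.4 -24.   96.4]
dark 0 (array([465.3, -71.5]), array([71.1, 59.2]), 1.49) px [455. 185.]
dark 8 (array([463. , -76.3]), array([68.9, 57.4]), 1.49) px [455. 185.]
dark 8 (array([ 470.1, -258.9]), array([64.4, 49.8]), -3.3) px [252. 203.]
green 8 (array([ 471.4, -259.6]), array([61.7, 45.7]), -3.3) px [253. 205.]
```

```bash
python3 -m creep '[[0,-10,15,0.003,1],[0,-10,25,0,1],[0,-5,25,0,1],[0,0,20,0,1],[0,0,5,0,1],[0,0,0,0,1],[0,0,0,0,1]]'; python3 -c "
from h import *
plan(471.7,-259.2,-33,86.7)
w=snap('wrist');find(w,'green',(471,-257),8)"
```

```text
t: 18.08
tool_pos: [0.4746, -0.2492, 0.0025]
tool_rot: [0.008, 0.023, 1.0, 0.004]
contact_force: [-0.6, 0.0, -0.6]
opening: 0.0855
t 18.08 pos [ 474.6 -249.2    2.5] jaw 87.35 tilt [0.017  0.0081] F [-0.6  0.  -0.6] open 0.0855
roll 0.0113 shift [  2.9 -10.5  35.4]
green 8 (array([ 471.2, -259.2]), array([61.3, 46.2]), -2.92) px [264. 244.]
```

```bash
python3 -m creep '[[2.5,-7,8,0.008,1],[0,-3,10,0,1],[0,0,0,0,1],[0,0,10,0,1],[0,0,6,0,1],[0,0,0,0,1]]'; python3 -c "
from h import *
plan(471.7,-259.2,-33,86.8)"
```

```text
t: 18.63
tool_pos: [0.4758, -0.2619, -0.0293]
tool_rot: [0.013, 0.027, 1.0, 0.001]
contact_force: [-0.7, -1.0, -0.4]
opening: 0.0853
t 18.63 pos [ 475.8 -261.9  -29.3] jaw 86.91 tilt [0.0254 0.0012] F [-0.7 -1.  -0.4] open 0.0853
roll 0.0019 shift [4.4 2.5 3.6]
```

```bash
python3 -m creep '[[4,1.5,2,0,1],[0,0.5,1,0,1],[0,0,0,0,1],[0,0,0,0,-1],[0,0,0,0,-1],[0,0,0,0,-1],[0,0,0,0,-1],[0,0,0,0,-1],[0,0,0,0,-1]]' 40; python3 -c "
from h import *
plan(471.7,-259.2,-33,86.8);print(state()['q'])"
```

```text
t: 19.38
tool_pos: [0.4724, -0.2603, -0.0318]
tool_rot: [0.013, 0.027, 1.0, 0.0]
contact_force: [0.5, 0.6, 0.3]
opening: 0.0487
t 19.38 pos [ 472.4 -260.3  -31.8] jaw 86.92 tilt [ 0.0269 -0.0005] F [0.5 0.6 0.3] open 0.0487
roll 0.0021 shift [0.8 1.1 1.2]
[-0.7008096   0.29712765  2.05158128  0.02433488  0.77214995 -2.23506786]
```

```bash
python3 -m creep '[[0,0,-8,0,-1],[0,0,-25,0,-1],[0,0,-30,0,-1],[0,0,-30,0.074,-1],[0,0,-25,0.074,-1],[-3,20,-5,0,-1],[-4.2,36,0,0,-1],[-4.2,36,0,0,-1],[-4.2,36,0,0,-1],[-4.2,36,0,0,-1],[-4.2,36,0,0,-1],[-4.2,36,0,0,-1],[-4.2,36,0,0,-1],[-4.2,36,0,0,-1],[-4.2,36,0,0,-1],[-4.2,36,0,0,-1],[-4.2,30,0,0,-1],[0,10,0,0,-1],[0,0,0,0,-1],[0,0,0,0,-1]]'; python3 -c "
from h import *
plan(620.8,205,50,78.4)
w=snap('wrist');find(w,'dark',(600,200),100)"
```

```text
t: 21.05
tool_pos: [0.6098, 0.1592, 0.111]
tool_rot: [0.017, 0.107, 0.994, 0.002]
contact_force: [0.2, -1.3, -0.3]
opening: 0.0488
t 21.05 pos [609.8 159.2 111. ] jaw 77.76 tilt [ 0.0338 -0.0005] F [ 0.2 -1.3 -0.3] open 0.0488
roll -0.0111 shift [ 0.5 46.6 61.4]
dark 100 (array([623.2, 208.9]), array([10.2,  9.7]), 28.95) px [358. 243.]
```

```bash
python3 -m creep '[[0,12,10,-0.011,-1],[0,16,14,0,-1],[0,12,14,0,-1],[0,5,8,0,-1],[0,0,0,0,-1],[0,0,0,0,-1]]'; python3 -c "
from h import *
plan(620.8,205,-10,78.5); p=state()['tool_pos']*1000
w=snap('wrist');find(w,'green',(620,205),p[2]+40); P=pts(w)*1000; print(P[[225,330],[262,262]].round(1), w['frame'][[225,330],[262,262]])"
```

```text
t: 21.6
tool_pos: [0.6203, 0.1974, 0.0616]
tool_rot: [0.016, 0.106, 0.994, 0.0]
contact_force: [-0.1, 0.3, -0.5]
opening: 0.049
t 21.6 pos [620.3 197.4  61.6] jaw 77.87 tilt [ 0.0319 -0.0024] F [-0.1  0.3 -0.5] open 0.049
roll -0.011 shift [ 3.3  7.2 71.6]
green 101.63439093867602 (array([620.4, 198.2]), array([62.3, 46.1]), -12.11) px [282. 278.]
[[587.8 195.5 100.8]
 [647.5 181.2 101.1]] [[24 27 26]
 [23 82 48]]
```

```bash
python3 -m creep '[[1.5,4,0,-0.011,-1],[0.5,2,5,0,-1],[0.3,0,8,0,-1],[0,0,0,0,-1],[0,0,0,0,-1]]'; python3 -c "
from h import *
plan(619.8,205.6,-12,78.5)"
```

```text
t: 22.07
tool_pos: [0.621, 0.2022, 0.05]
tool_rot: [0.018, 0.101, 0.995, 0.001]
contact_force: [-0.6, -0.6, -0.1]
opening: 0.0487
t 22.07 pos [621.  202.2  50. ] jaw 78.41 tilt [ 0.0356 -0.0022] F [-0.6 -0.6 -0.1] open 0.0487
roll -0.0015 shift [ 4.   2.8 61.9]
```

```bash
python3 -m creep '[[2,2.5,6,0,-1],[0.3,0,8,0,-1],[0.3,0,8,0,-1],[0,0,0,0,-1],[0,0,0,0,-1]]'; python3 -c "
from h import *
plan(619.8,205.6,-12,78.5)"
```

```text
t: 22.48
tool_pos: [0.6195, 0.2053, 0.0256]
tool_rot: [0.018, 0.101, 0.995, 0.001]
contact_force: [0.2, -0.2, -0.5]
opening: 0.0485
t 22.48 pos [619.5 205.3  25.6] jaw 78.4 tilt [ 0.0357 -0.0023] F [ 0.2 -0.2 -0.5] open 0.0485
roll -0.0017 shift [ 1.1  0.2 37.6]
```

```bash
python3 -m creep '[[0.3,0,8,0,-1],[0.3,0,8,0,-1],[0.3,0,8,0,-1],[0.2,0,6,0,-1],[0,0,4,0,-1],[0,0,0,0,-1],[0,0,0,0,-1]]'; python3 -c "
from h import *
plan(619.8,205.6,-14,78.5)"
```

```text
t: 23.07
tool_pos: [0.619, 0.2053, -0.0134]
tool_rot: [0.017, 0.101, 0.995, 0.0]
contact_force: [1.2, -0.2, 0.2]
opening: 0.0485
t 23.07 pos [619.  205.3 -13.4] jaw 78.4 tilt [ 0.0336 -0.0027] F [ 1.2 -0.2  0.2] open 0.0485
roll -0.0017 shift [-0.7  0.5  0.6]
```

```bash
python3 -m creep '[[0,0,1.5,0,-1],[0,0,0,0,1],[0,0,0,0,1],[0,0,0,0,1],[0,0,0,0,1],[0,0,0,0,1],[0,0,0,0,1],[0,0,-25,0,1],[0,0,-30,0,1],[0,0,-30,0,1],[0,0,-30,0,1],[0,0,-10,0,1],[0,0,0,0,1]]'; cat >> h.py <<'E'
def layer(w,zmax):
    Q=(pts(w)*1000).reshape(-1,3); u=(Q[:,:2]-[619.5,206.6])@np.array([[.9803,.1977],[-.1977,.9803]])
    for n,k in (('mid',(abs(u[:,0])<18)&(abs(u[:,1])<10)),('x-',(abs(u[:,0]+28)<3)&(abs(u[:,1])<10)),('x+',(abs(u[:,0]-28)<3)&(abs(u[:,1])<10)),('y-',(abs(u[:,0])<15)&(abs(u[:,1]+20)<2.5)),('y+',(abs(u[:,0])<15)&(abs(u[:,1]-20)<2.5))):
        z=Q[k&(Q[:,2]<zmax),2]; print(n,len(z),np.nanpercentile(z,[5,50,95]).round(1) if len(z) else '')
E
python3 -c "
from h import *
plan(473,-78,100,86)
w=snap('wrist'); find(w,'green',(619,206),26); layer(w,60)"
```

```text
t: 24.15
tool_pos: [0.6138, 0.2054, 0.114]
tool_rot: [0.016, 0.101, 0.995, 0.0]
contact_force: [-0.5, 0.3, -0.3]
opening: 0.0854
t 24.15 pos [613.8 205.4 114. ] jaw 78.4 tilt [ 0.0311 -0.0031] F [-0.5  0.3 -0.3] open 0.0854
roll -0.1327 shift [ 121.  -292.5    9.3]
green 26 (array([619. , 206.1]), array([61.3, 46.3]), -11.67) px [283. 208.]
mid 822 [24.8 32.1 34.1]
x- 153 [24.  25.2 26.5]
x+ 122 [24.5 25.5 26.5]
y- 163 [24.5 25.4 26.4]
y+ 158 [24.5 25.5 26.5]
```

```bash
python3 -m creep '[[5,-20,0,0,1],[9,-33,0,0,1],[9,-33,0,0,1],[9,-33,0,0,1],[9,-33,0,0,1],[9,-33,0,0,1],[9,-33,0,0,1],[9,-33,0,0,1],[7,-28,0,-0.1,1],[0,0,0,-0.1,1],[0,0,0,-0.1,1],[0,0,0,-0.09,1],[0,0,0,0,1],[0,0,0,0,1]]'; python3 -c "
from h import *
plan(473,-78,60,101)
w=snap('wrist')
for h in (0,16): find(w,'dark',(465,-75),h)
g=cv2.cvtColor(w['frame'],cv2.COLOR_RGB2HSV).astype(int); m=((g[...,0]>15)&(g[...,0]<32)&(g[...,1]>140)&(g[...,2]>110)).astype(np.uint8)
n,_,st,ct=cv2.connectedComponentsWithStats(m)
for i in range(1,n):
  X=cast(ct[i],w,16)[0]
  if np.hypot(X[0]-470,X[1]+78)<70: print(st[i,4],ct[i].round(1),X.round(1))
save(w,'n')"
```

```text
t: 25.37
tool_pos: [0.46, -0.0605, 0.0783]
tool_rot: [-0.007, -0.101, 0.995, 0.004]
contact_force: [0.8, -0.7, -0.2]
opening: 0.0853
t 25.37 pos [460.  -60.5  78.3] jaw 101.61 tilt [-0.0141  0.0073] F [ 0.8 -0.7 -0.2] open 0.0853
roll 0.0106 shift [ -9.7 -19.8  18. ]
dark 0 (array([465.5, -76.5]), array([71.6, 52.8]), 1.53) px [261. 215.]
dark 16 (array([460.4, -76.5]), array([67. , 49.4]), 1.53) px [261. 215.]
17 [241.6 179. ] [435.  -97.5  16. ]
16 [291.8 187.6] [433.9 -56.6  16. ]
20 [233.  242.8] [491.  -95.8  16. ]
14 [279.8 249.6] [489.5 -55.2  16. ]
```

View pics/n.png

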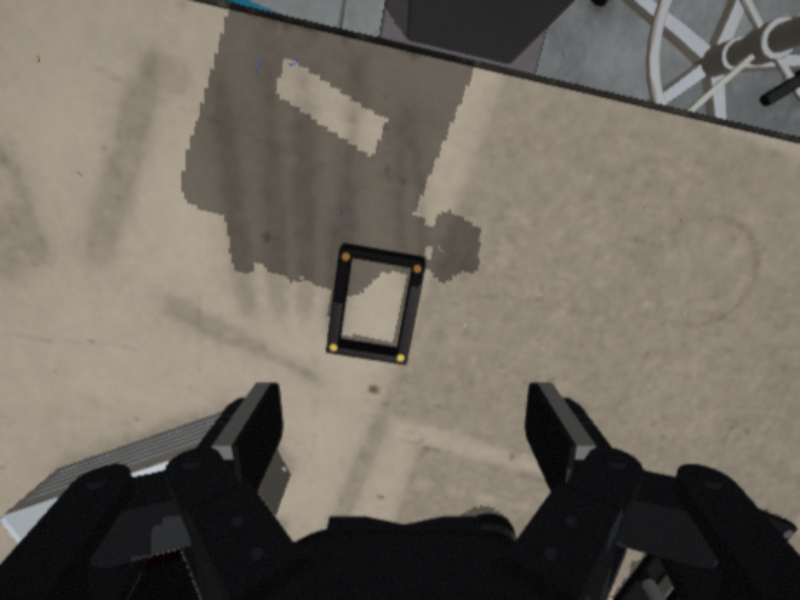

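```bash
python3 -m creep '[[0,0,10,0.09,1],[0,0,10,0.085,1],[0,-8,10,0,1],[0,-6,10,0,1],[0,0,10,0,1],[0,0,0,0,1],[0,0,0,0,1]]'; python3 -c "
from h import *
plan(462.5,-76.8,-27,91.6)
w=snap('wrist')
g=cv2.cvtColor(w['frame'],cv2.COLOR_RGB2HSV).astype(int); m=((g[...,0]>15)&(g[...,0]<32)&(g[...,1]>140)&(g[...,2]>110)).astype(np.uint8)
n,_,st,ct=cv2.connectedComponentsWithStats(m)
for i in range(1,n):
  X=cast(ct[i],w,16)[0]
  if np.hypot(X[0]-470,X[1]+78)<70 and st[i,4]>6: print(st[i,4],ct[i].round(1),X.round(1))
"
```

```text
t: 26.0
tool_pos: [0.4582, -0.0739, 0.0219]
tool_rot: [-0.009, -0.01, 1.0, 0.005]
contact_force: [-0.0, -0.1, -0.1]
opening: 0.0854
t 26.0 pos [458.2 -73.9  21.9] jaw 91.17 tilt [-0.0185  0.0091] F [-0.  -0.1 -0.1] open 0.0854
roll -0.0075 shift [-5.1 -3.4 48.8]
32 [309.1 208.2] [433.9 -56.5  16. ]
32 [244.3 208.8] [435.  -97.3  16. ]
34 [247.7 287.4] [491. -96.  16.]
31 [307.6 286.5] [489.6 -55.   16. ]
```

```bash
python3 -m creep '[[-3,-3,12,-0.007,1],[-1,0,12,0,1],[0,0,10,0,1],[0,0,8,0,1],[0,0,0,0,1]]'; python3 -c "
from h import *
plan(461.7,-77,-27,91.6)"
```

```text
t: 26.47
tool_pos: [0.4643, -0.0772, -0.0194]
tool_rot: [-0.006, -0.015, 1.0, 0.004]
contact_force: [-0.7, 0.1, 0.1]
opening: 0.0853
t 26.47 pos [464.3 -77.2 -19.4] jaw 91.71 tilt [-0.0128  0.0069] F [-0.7  0.1  0.1] open 0.0853
roll 0.0019 shift [2.5 0.2 7.7]
```

```bash
python3 -m creep '[[2,0,5,0,1],[0,0,3,0,1],[0,0,0,0,-1],[0,0,0,0,-1],[0,0,0,0,-1],[0,0,0,0,-1],[0,0,0,0,-1],[0,0,0,0,-1]]' 30; python3 -c "
from h import *
plan(461.7,-77,-27,91.6)"
```

```text
t: 27.13
tool_pos: [0.4637, -0.0776, -0.026]
tool_rot: [-0.005, -0.015, 1.0, 0.003]
contact_force: [1.0, -0.5, 0.2]
opening: 0.0491
t 27.13 pos [463.7 -77.6 -26. ] jaw 91.75 tilt [-0.0092  0.0054] F [ 1.  -0.5  0.2] open 0.0491
roll 0.0027 shift [2.  0.7 1. ]
```

```bash
python3 -m creep '[[0,0,-8,0,-1],[0,0,-25,0,-1],[0,0,-30,0.08,-1],[0,0,-30,0.08,-1],[0,0,-25,0.07,-1],[-6,20,-5,0,-1],[-11,35,0,0,-1],[-11,35,0,0,-1],[-11,35,0,0,-1],[-11,35,0,0,-1],[-11,35,0,0,-1],[-11,35,0,0,-1],[-11,35,0,0,-1],[-8,25,0,0,-1],[0,0,0,0,-1],[0,0,0,0,-1]]'; cat >> h.py <<'E'
def gold(w,h,near):
    g=cv2.cvtColor(w['frame'],cv2.COLOR_RGB2HSV).astype(int); m=((g[...,0]>15)&(g[...,0]<32)&(g[...,1]>140)&(g[...,2]>110)).astype(np.uint8)
    n,_,st,ct=cv2.connectedComponentsWithStats(m); A=[]
    for i in range(1,n):
        X=cast(ct[i],w,h)[0]
        if np.hypot(*(X[:2]-near))<50 and st[i,4]>6: A.append(X[:2])
    A=np.array(A); print('gold',A.round(1).tolist()); 
    if len(A)==4: print(A.mean(0).round(1), [np.round(v,1) for v in cv2.minAreaRect(A.astype(np.float32))[1:]])
E
python3 -c "
from h import *
plan(620.8,205.6,50,78.5); p=state()['tool_pos']*1000
gold(snap('wrist'),p[2]+26+16,p[:2])"
```

```text
t: 28.47
tool_pos: [0.6222, 0.1993, 0.114]
tool_rot: [-0.0, 0.107, 0.994, 0.003]
contact_force: [0.1, 0.6, -0.4]
opening: 0.0495
t 28.47 pos [622.2 199.3 114. ] jaw 77.67 tilt [0.0002 0.0062] F [ 0.1  0.6 -0.4] open 0.0495
roll -0.0144 shift [ 2.6  5.5 64.1]
gold [[590.0, 186.3], [653.9, 214.3], [645.1, 174.0]]
```

```bash
python3 -m creep '[[1,4,8,-0.021,-1],[0.5,1.5,15,0,-1],[0,0,20,0,-1],[0,0,15,0,-1],[0,0,0,0,-1],[0,0,0,0,-1]]'; python3 -c "
from h import *
plan(619.75,205.6,1,78.8); p=state()['tool_pos']*1000
gold(snap('wrist'),p[2]+26+16,p[:2])"
```

```text
t: 29.02
tool_pos: [0.6193, 0.1996, 0.0543]
tool_rot: [-0.0, 0.098, 0.995, 0.003]
contact_force: [-0.5, 1.6, 0.3]
opening: 0.0495
t 29.02 pos [619.3 199.6  54.3] jaw 78.76 tilt [-0.0001  0.0058] F [-0.5  1.6  0.3] open 0.0495
roll -0.0006 shift [ 0.7  5.7 53.4]
gold [[587.3, 186.0], [650.7, 215.1], [642.7, 174.7]]
```

```bash
python3 -m creep '[[0.5,5.5,0,0,-1],[0,0,0,0,-1],[0,0,6,0,-1],[0,0,0,0,-1],[0,0,0,0,-1]]'; python3 -c "
from h import *
plan(619.8,205.6,1,78.8)"
```

```text
t: 29.48
tool_pos: [0.6219, 0.2049, 0.0521]
tool_rot: [0.003, 0.098, 0.995, 0.004]
contact_force: [-0.1, 0.8, -0.1]
opening: 0.0488
t 29.48 pos [621.9 204.9  52.1] jaw 78.71 tilt [0.0057 0.0067] F [-0.1  0.8 -0.1] open 0.0488
roll -0.0016 shift [ 2.4 -0.2 51.1]
```

```bash
python3 -m creep '[[1.5,0.3,10,0,-1],[0.5,0,10,0,-1],[0,0,10,0,-1],[0,0,0,0,-1],[0,0,0,0,-1]]'; python3 -c "
from h import *
plan(619.8,205.6,1,78.8)"
```

```text
t: 29.9
tool_pos: [0.62, 0.2061, 0.019]
tool_rot: [0.003, 0.098, 0.995, 0.004]
contact_force: [-0.3, -0.9, 0.1]
opening: 0.0489
t 29.9 pos [620.  206.1  19. ] jaw 78.73 tilt [0.0059 0.0067] F [-0.3 -0.9  0.1] open 0.0489
roll -0.0011 shift [ 0.2 -0.7 18. ]
```

```bash
python3 -m creep '[[0,-0.4,8,0,-1],[0,0,6,0,-1],[0,0,4,0,-1],[0,0,0,0,-1],[0,0,0,0,-1]]'; python3 -c "
from h import *
plan(619.8,205.6,0,78.8)"
```

```text
t: 30.32
tool_pos: [0.6205, 0.2059, -0.0005]
tool_rot: [0.003, 0.098, 0.995, 0.004]
contact_force: [-0.1, 0.2, 0.7]
opening: 0.0492
t 30.32 pos [ 6.205e+02  2.059e+02 -5.000e-01] jaw 78.73 tilt [0.0058 0.0067] F [-0.1  0.2  0.7] open 0.0492
roll -0.0012 shift [ 0.7 -0.4 -0.5]
```

```bash
python3 -m creep '[[0,0,1,0,-1],[0,0,0,0,1],[0,0,0,0,1],[0,0,0,0,1],[0,0,0,0,1],[0,0,0,0,1],[0,0,0,0,1],[0,0,-25,0,1],[0,0,-30,0,1],[0,0,-30,0,1],[0,0,-25,0,1],[0,0,0,0,1],[0,0,0,0,1]]'; python3 -c "
from h import *
plan(450,283,100,101)
w=snap('wrist'); gold(w,42,(619.5,206.6)); layer(w,60)
find(w,'metal',(447,283),22); find(w,'white',(447,283),4)"
```

```text
t: 31.4
tool_pos: [0.6177, 0.2047, 0.1099]
tool_rot: [-0.0, 0.098, 0.995, 0.003]
contact_force: [-0.3, -0.2, -0.2]
opening: 0.0849
t 31.4 pos [617.7 204.7 109.9] jaw 78.72 tilt [0.0004 0.0058] F [-0.3 -0.2 -0.2] open 0.0849
roll -0.3888 shift [149.7 108.8  10.6]
gold [[588.3, 192.3], [596.4, 232.3], [643.2, 181.3], [651.1, 221.2]]
[619.8 206.8] [array([40.8, 56. ]), np.float64(78.5)]
mid 873 [24.8 32.3 34.1]
x- 113 [40.2 41.4 42.5]
x+ 285 [24.6 33.5 41.9]
y- 225 [32.9 41.3 42.3]
y+ 231 [25.4 41.  42.3]
metal 22 (array([485. , 282.8]), array([53.5, 34.2]), 78.8) px [346.  18.]
white 4 (array([472.8, 287.1]), array([49.4, 38.1]), -79.27) px [337.  20.]
```

```bash
python3 -m creep '[[0,0,0,-0.1,1],[0,0,0,-0.1,1],[0,0,0,-0.1,1],[0,0,0,-0.09,1],[10,9,0,0,1],[25,19,0,0,1],[28,20,0,0,1],[28,20,0,0,1],[25,19,0,0,1],[14,10,0,0,1],[0,0,0,0,1],[0,0,0,0,1]]'; python3 -c "
from h import *
plan(450,283,0,101)
w=snap('wrist'); find(w,'metal',(447,283),13); find(w,'white',(447,283),4); save(w,'o',(180,120,400,285))
P=(pts(w)*1000).reshape(-1,3); k=(np.hypot(P[:,0]-447,P[:,1]-283)<60)&(P[:,2]>19)&(P[:,2]<26); print(k.sum(),cv2.minAreaRect(P[k,:2].astype(np.float32)))
k=(np.hypot(P[:,0]-447,P[:,1]-283)<60)&(P[:,2]>2.2)&(P[:,2]<26); print(k.sum(),cv2.minAreaRect(P[k,:2].astype(np.float32)))"
```

```text
t: 32.45
tool_pos: [0.4497, 0.2737, 0.0916]
tool_rot: [-0.014, -0.096, 0.995, 0.001]
contact_force: [-0.2, -0.1, 0.1]
opening: 0.0855
t 32.45 pos [449.7 273.7  91.6] jaw 101.0 tilt [-0.029  -0.0007] F [-0.2 -0.1  0.1] open 0.0855
roll -0.0 shift [-4.7  8.6 91.5]
metal 13 (array([447.8, 282.6]), array([78.6, 52.2]), 10.85) px [289. 206.]
white 4 (array([463.1, 286.1]), array([53.2, 52.8]), 10.85) px [292. 221.]
1655 ((450.1150207519531, 282.95574951171875), (59.897064208984375, 50.010990142822266), 10.887544631958008)
4845 ((450.01422119140625, 282.9275817871094), (83.69139099121094, 50.0250244140625), 10.920878410339355)
```

View pics/o.png

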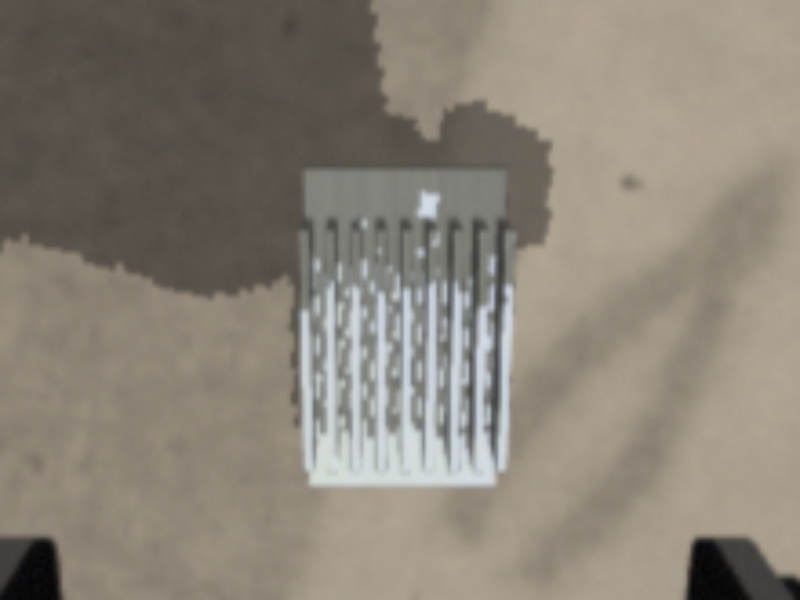

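```bash
python3 -m creep '[[-2,4,20,0,1],[-1,3,25,0,1],[0,0,25,0,1],[0,0,15,0,1],[0,0,0,0,1],[0,0,0,0,1]]'; python3 -c "
from h import *
plan(449.2,282,-28,100.9)"
```

```text
t: 33.0
tool_pos: [0.4561, 0.2799, 0.0039]
tool_rot: [-0.012, -0.09, 0.996, 0.001]
contact_force: [0.5, -0.4, -0.6]
opening: 0.0855
t 33.0 pos [456.1 279.9   3.9] jaw 100.37 tilt [-0.0235  0.0006] F [ 0.5 -0.4 -0.6] open 0.0855
roll -0.0092 shift [ 5.6  3.2 32.1]
```

```bash
python3 -m creep '[[5,2,8,-0.009,1],[1,1,8,0,1],[0,0,10,0,1],[0,0,5,0,1],[0,0,0,0,1]]'; python3 -c "
from h import *
plan(449.2,282,-28,100.9)"
```

```text
t: 33.42
tool_pos: [0.4524, 0.2821, -0.0265]
tool_rot: [-0.009, -0.094, 0.996, 0.002]
contact_force: [-0.2, 0.4, -0.4]
opening: 0.0851
t 33.42 pos [452.4 282.1 -26.5] jaw 100.76 tilt [-0.0174  0.0029] F [-0.2  0.4 -0.4] open 0.0851
roll -0.0025 shift [3.1 0.5 1.6]
```

```bash
python3 -m creep '[[3,0.3,1,-0.002,1],[0,0,0,0,1],[0,0,0,0,-1],[0,0,0,0,-1],[0,0,0,0,-1],[0,0,0,0,-1],[0,0,0,0,-1],[0,0,0,0,-1]]' 50; python3 -c "
from h import *
plan(449.2,282,-28,100.9)"
```

```text
t: 34.08
tool_pos: [0.4506, 0.2826, -0.0256]
tool_rot: [-0.007, -0.095, 0.995, 0.003]
contact_force: [-0.1, -1.1, -0.3]
opening: 0.0491
t 34.08 pos [450.6 282.6 -25.6] jaw 100.91 tilt [-0.0136  0.0042] F [-0.1 -1.1 -0.3] open 0.0491
roll 0.0002 shift [ 1.5 -0.4  2.4]
```

```bash
python3 -m creep '[[0,0,-8,0,-1],[0,0,-25,0,-1],[0,0,-30,0.1,-1],[0,0,-30,0.1,-1],[0,0,-25,0.1,-1],[0,0,-10,0.09,-1],[-15,-4,0,0,-1],[-28,-7,0,0,-1],[-28,-7,0,0,-1],[-28,-7,0,0,-1],[-28,-7,0,0,-1],[-22,-4,0,0,-1],[-10,0,0,0,-1],[0,0,0,0,-1],[0,0,0,0,-1]]'; cat >> h.py <<'E'
def sink(w,near,zlo,zhi):
    P=(pts(w)*1000).reshape(-1,3); k=(np.hypot(P[:,0]-near[0],P[:,1]-near[1])<60)&(P[:,2]>zlo)&(P[:,2]<zhi)
    Q=P[k]; c,s,a=cv2.minAreaRect(Q[:,:2].astype(np.float32)); print(len(Q),np.round(c,1),np.round(s,1),round(a,2))
    return Q
E
python3 -c "
from h import *
plan(620,205.6,60,78.6); p=state()['tool_pos']*1000
w=snap('wrist'); u=p[2]+25.6; Q=sink(w,p[:2],u+18,u+25);
g=cv2.cvtColor(w['frame'],cv2.COLOR_RGB2HSV); 
for a,b in ((0,8),(18,25)):
  q=Q if a else sink(w,p[:2],u+1,u+8)
  A=np.c_[q[:,:2]-p[:2],np.ones(len(q))]; print(np.linalg.lstsq(A,q[:,2],rcond=None)[0].round(3))"
```

```text
t: 35.33
tool_pos: [0.6043, 0.205, 0.1013]
tool_rot: [-0.012, 0.102, 0.995, -0.001]
contact_force: [-0.5, 0.1, -1.2]
opening: 0.0486
t 35.33 pos [604.3 205.  101.3] jaw 78.28 tilt [-0.0234 -0.0002] F [-0.5  0.1 -1.2] open 0.0486
roll -0.0055 shift [-16.3   3.9  40.9]
6125 [605.1 206.3] [76.5 61.3] 78.16
7093 [604.7 206.2] [50.1 84.3] 78.29
[-6.00000e-03 -7.00000e-03  1.31087e+02]
[-6.00000e-03 -7.00000e-03  1.48605e+02]
```

```bash
python3 -m creep '[[-8,0.5,5,-0.005,-1],[-5,0,10,0,-1],[-1,0,10,0,-1],[0,0,8,0,-1],[0,0,0,0,-1],[0,0,0,0,-1]]'; python3 -c "
from h import *
plan(619.2,205.5,45,78.6); p=state()['tool_pos']*1000
w=snap('wrist'); u=p[2]+25.6; sink(w,p[:2],u+1,u+8)"
```

```text
t: 35.88
tool_pos: [0.6128, 0.2056, 0.0625]
tool_rot: [-0.014, 0.096, 0.995, -0.002]
contact_force: [0.2, -0.3, -0.4]
opening: 0.049
t 35.88 pos [612.8 205.6  62.5] jaw 78.96 tilt [-0.0288 -0.0007] F [ 0.2 -0.3 -0.4] open 0.049
roll 0.0063 shift [-6.8  1.3 17.3]
7090 [613.4 206.7] [50.2 84.5] 78.98
```

```bash
python3 -m creep '[[-5,0,0,0.007,-1],[-1,0,0,0,-1],[0,0,0,0,-1],[0,0,0,0,-1]]'; python3 -c "
from h import *
plan(619.2,205.5,45,78.6); p=state()['tool_pos']*1000
w=snap('wrist'); u=p[2]+25.6; q=sink(w,p[:2],u+1,u+8);A=np.c_[q[:,:2]-p[:2],np.ones(len(q))]; print(np.linalg.lstsq(A,q[:,2],rcond=None)[0].round(3))"
```

```text
t: 36.27
tool_pos: [0.6193, 0.2047, 0.0631]
tool_rot: [-0.014, 0.1, 0.995, -0.002]
contact_force: [0.4, 0.4, -0.0]
opening: 0.0488
t 36.27 pos [619.3 204.7  63.1] jaw 78.56 tilt [-0.0279 -0.0005] F [ 0.4  0.4 -0. ] open 0.0488
roll -0.0008 shift [-0.2  0.9 18.1]
7080 [620.1 205.9] [50.1 84.6] 78.54
[-1.0000e-02 -8.0000e-03  9.2898e+01]
```

```bash
python3 -m creep '[[0,0.8,8,0,-1],[0,0,8,0,-1],[0,0,8,0,-1],[0,0,0,0,-1],[0,0,0,0,-1]]'; python3 -c "
from h import *
plan(618.8,205.5,35,78.6); p=state()['tool_pos']*1000
w=snap('wrist'); u=p[2]+25.6; q=sink(w,p[:2],u+1,u+8)"
```

```text
t: 36.73
tool_pos: [0.619, 0.2055, 0.0371]
tool_rot: [-0.013, 0.1, 0.995, -0.001]
contact_force: [0.1, -0.3, -0.1]
opening: 0.0487
t 36.73 pos [619.  205.5  37.1] jaw 78.54 tilt [-0.0268 -0.0003] F [ 0.1 -0.3 -0.1] open 0.0487
roll -0.001 shift [ 0.2 -0.1  2.1]
7861 [619.8 206.6] [ 50.  107.1] 78.34
```

```bash
for i in 1; do python3 -m creep '[[0,0,3,0,-1],[0,0,2,0,-1],[0,0,2,0,-1],[0,0,0,0,-1]]'; done; python3 -m creep '[[0,0,2,0,-1],[0,0,2,0,-1],[0,0,0,0,-1]]'; python3 -c "
from h import *
plan(618.8,205.5,35,78.6)"
```

```text
t: 37.12
tool_pos: [0.6191, 0.2055, 0.0297]
tool_rot: [-0.013, 0.1, 0.995, -0.001]
contact_force: [0.3, -0.3, -0.6]
opening: 0.0488
t: 37.37
tool_pos: [0.6202, 0.2058, 0.0276]
tool_rot: [-0.012, 0.1, 0.995, -0.001]
contact_force: [-1.0, 0.9, -1.4]
opening: 0.0487
t 37.37 pos [620.2 205.8  27.6] jaw 78.55 tilt [-0.0238  0.0002] F [-1.   0.9 -1.4] open 0.0487
roll -0.0009 shift [ 1.5 -0.6 -7.4]
```

```bash
python3 -m creep '[[0,0,3,0,-1],[0,0,3,0,-1]]'; python3 -m creep '[[0,0,4,0,-1],[0,0,4,0,-1]]'; python3 -c "
from h import *
plan(618.8,205.5,16.4,78.6)"
```

```text
t: 37.53
tool_pos: [0.6215, 0.2062, 0.024]
tool_rot: [-0.01, 0.1, 0.995, -0.001]
contact_force: [-2.8, 0.1, 8.0]
opening: 0.049
t: 37.7
tool_pos: [0.6218, 0.2068, 0.0175]
tool_rot: [-0.01, 0.1, 0.995, -0.0]
contact_force: [2.3, -0.7, -2.5]
opening: 0.0484
t 37.7 pos [621.8 206.8  17.5] jaw 78.55 tilt [-0.02    0.0017] F [ 2.3 -0.7 -2.5] open 0.0484
roll -0.0009 shift [ 2.6 -1.9  1.1]
```

```bash
python3 -m creep '[[0.5,-0.5,3,0,-1],[0,0,3,0,-1],[0,0,2,0,-1]]'; python3 -m creep '[[0,0,0,0,1],[0,0,0,0,1],[0,0,0,0,1],[0,0,0,0,1],[0,0,0,0,1],[0,0,0,0,1],[0,0,-25,0,1],[0,0,-30,0,1],[0,0,-30,0,1],[0,0,-20,0,1],[0,0,0,0,1],[0,0,0,0,1]]'; python3 -c "
from h import *
plan(619.2,205.5,40,78.6)
w=snap('wrist'); save(w,'p',(200,120,370,285))
q=sink(w,(619.5,206.6),58,68); A=np.c_[(q[:,:2]-[619.5,206.6])@np.array([[.98,.199],[-.199,.98]]),np.ones(len(q))]; k=abs(A[:,0])<26;print(np.linalg.lstsq(A[k],q[k,2],rcond=None)[0].round(3),np.percentile(q[k,2],[5,50,95]))
P=(pts(w)*1000).reshape(-1,3); u=(P[:,:2]-[619.5,206.6])@np.array([[.9803,.1977],[-.1977,.9803]])
for s in (-1,1):
  for x in range(28,58,3):
    k=(abs(u[:,0]*s-x-1.5)<1.5)&(abs(u[:,1])<6); print(s*x,k.sum(),np.nanpercentile(P[k,2],[5,50,95]).round(1) if k.sum() else '')
"
```

```text
t: 37.95
tool_pos: [0.622, 0.2069, 0.0159]
tool_rot: [-0.011, 0.099, 0.995, -0.0]
contact_force: [-5.4, -1.3, 8.8]
opening: 0.0486
t: 38.95
tool_pos: [0.6208, 0.2055, 0.116]
tool_rot: [-0.016, 0.099, 0.995, -0.002]
contact_force: [-0.9, -0.0, -0.1]
opening: 0.0851
t 38.95 pos [620.8 205.5 116. ] jaw 78.59 tilt [-0.0313 -0.0007] F [-0.9 -0.  -0.1] open 0.0851
roll -0.0002 shift [-0.7  0.2 76. ]
2541 [619.2 207. ] [ 66.6 105. ] 78.93
[-1.0000e-03  0.0000e+00  6.3079e+01] [60.34219122 63.29500888 64.37907056]
-28 46 [44.1 45.4 46.7]
-31 55 [44.2 45.4 46.4]
-34 45 [44.6 45.4 46.3]
-37 40 [45.3 50.8 53.6]
-40 45 [54.5 57.  59.6]
-43 51 [61.3 63.5 64.9]
-46 64 [11.4 65.1 66.8]
-49 105 [11.3 67.7 70.1]
-52 66 [ 6.5  8.1 70.3]
-55 50 [6.4 7.4 8.3]
28 48 [44.7 45.9 64.3]
31 34 [44.8 45.8 63.9]
34 26 [44.7 45.7 46.4]
37 46 [44.7 46.6 51.4]
40 92 [48.2 53.5 57.5]
43 94 [56.1 59.7 63.9]
46 61 [62.6 64.6 65.9]
49 71 [65.2 67.4 69.6]
52 41 [68.2 69.2 70.2]
55 0
```

View pics/p.png

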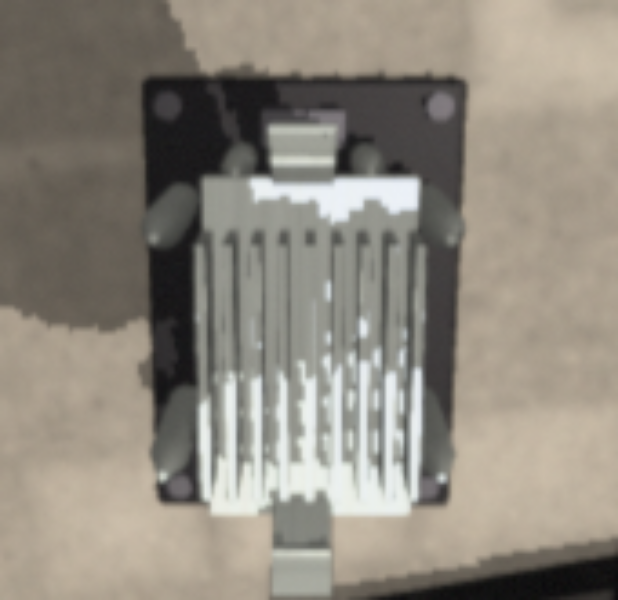

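```bash
python3 -m creep '[[1,0,10,0,-1],[1,0,15,0,-1],[0,0,15,0,-1],[0,0,10,0,-1],[0,0,10,0,-1],[0,0,5,0,-1],[0,0,5,0,-1],[0,0,0,0,-1]]'; python3 -m creep '[[0,0,3,0,-1],[0,0,2,0,-1],[0,0,2,0,-1]]'; python3 -c "
from h import *
plan(619,206,32,78.6)"
```

```text
t: 39.67
tool_pos: [0.6127, 0.2059, 0.0352]
tool_rot: [-0.021, 0.1, 0.995, -0.003]
contact_force: [-0.1, 0.2, -0.9]
opening: 0.0003
t: 39.92
tool_pos: [0.6137, 0.2061, 0.0342]
tool_rot: [-0.021, 0.099, 0.995, -0.003]
contact_force: [-3.9, -1.2, 11.0]
opening: 0.0003
t 39.92 pos [613.7 206.1  34.2] jaw 78.61 tilt [-0.0424 -0.0021] F [-3.9 -1.2 11. ] open 0.0003
roll 0.0002 shift [-5.3  0.9  2. ]
```

```bash
python3 -m creep '[[-1,0,4,0,-1],[-1,0,5,0,-1],[-1,0,5,0,-1]]'; python3 -m creep '[[0,0,-15,0,-1],[0,0,-30,0,-1],[0,0,-30,0,-1],[0,0,-30,0,-1],[10,-30,0,0,-1],[10,-30,0,0,-1],[10,-30,0,0,-1],[0,0,0,0,-1],[0,0,0,0,-1]]'; python3 -c "
from h import *
plan(619,206,32,78.6)
w=snap('wrist')
P=(pts(w)*1000).reshape(-1,3); u=(P[:,:2]-[619.5,206.6])@np.array([[.9803,.1977],[-.1977,.9803]])
k=(abs(u[:,0])<50)&(abs(u[:,1])<30)&(P[:,2]>43)&(P[:,2]<48)&(abs(u[:,0])>31); print('foot',k.sum(),cv2.minAreaRect(P[k,:2].astype(np.float32)))
for s in (-1,1):
  k=(u[:,0]*s>31)&(u[:,0]*s<40)&(abs(u[:,1])<24)&(abs(u[:,1])>10)&(P[:,2]<60); print(k.sum(),np.nanpercentile(P[k,2],[10,50,90]).round(1))
k=(abs(u[:,0])<26)&(abs(u[:,1])<24)&(P[:,2]>58);print(np.nanpercentile(P[k,2],[10,50,90]))
for n in ('wrist','top'):
  P=(pts(snap(n))*1000).reshape(-1,3)
  for nm,c,h in (('relay',(595.4,347.7),23),('loupe',(628.5,42.8),28)):
    k=(np.hypot(*(P[:,:2]-c).T)<40)&(P[:,2]>h)&(P[:,2]<h+14); print(n,nm,k.sum(),P[k].mean(0).round(1))"
```

```text
t: 40.17
tool_pos: [0.6135, 0.2062, 0.0342]
tool_rot: [-0.028, 0.098, 0.995, -0.005]
contact_force: [-12.2, -2.7, 24.4]
opening: 0.0002
t: 40.92
tool_pos: [0.5707, 0.1221, 0.1452]
tool_rot: [-0.028, 0.097, 0.995, -0.006]
contact_force: [0.2, -0.1, -0.1]
opening: -0.0
t 40.92 pos [570.7 122.1 145.2] jaw 78.89 tilt [-0.0575 -0.006 ] F [ 0.2 -0.1 -0.1] open -0.0
roll 0.0051 shift [-36.9  93.8 109.7]
foot 597 ((620.5115356445312, 209.80126953125), (53.11459732055664, 94.1033706665039), 78.53327178955078)
375 [ 8.  44.9 46.1]
56 [44.1 46.1 56.8]
[59.2459414  62.85239428 64.06176204]
wrist relay 720 [595.  351.4  25.5]
wrist loupe 916 [625.2  39.   31.5]
top relay 120 [593.9 351.   25.9]
top loupe 189 [623.8  38.1  31.5]
```

```bash
python3 -c "
from h import *
P=np.load('top.npy').reshape(-1,3)*1000
for nm,c,h in (('relay',(595.4,347.7),23),('loupe',(628.5,42.8),28)):
    k=(np.hypot(*(P[:,:2]-c).T)<40)&(P[:,2]>h)&(P[:,2]<h+14); print(nm,k.sum(),P[k].mean(0).round(1))
finish_job()"
```

```text
relay 119 [593.6 350.9  25.9]
loupe 187 [623.8  37.7  31.4]
the job is handed in; nothing more can be done
```

The power module is built on the clip base in the order asked: plate, board, frame, then heat sink, with both clips over its flanges. I handed it in at about 41 s of the 125 s.

**Last checks**
- **Seating:** depth readings put the plate top at 17.4 mm, the carrier top at 25.4 mm, the frame top at 41.3 mm and the fin tops at about 63 mm. Each is 0.5–1 mm below nominal, within the calibration. The heat sink's foot is level, with both flange tops at 45–46 mm.
- **Clips:** the last picture shows both hooks over the flanges. I then pressed the fins with shut fingers to 24 N, and the heat sink moved no further. I had no reading of the clip joints. In depth the back hook looked about 2 mm further out than the front one, possibly from a small error in my base centre.
- **Bystanders:** the relay and the loupe are within 0.5 mm of where they were at the start.

**What disagreed**
- **Fingertips:** they are not where stated. Both cameras show the shut tips about 32 mm behind the reported TCP, not 8 mm ahead of it. My first close therefore shut on nothing above the plate; after that I used the measured offset.
- **Plate pick-up:** the plate lay at the inner edge of the reach, where the arm could not go lower without tilting. I gripped its outer end, carried it about 80 mm outward and gripped it again at the middle.
- **Tool tilt:** the tool stayed up to 0.06 rad off vertical at times, and the rows had no way to correct that. The parts still read level once placed.

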